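# Clip the opened cream cartons shut and line them up on the counter shelf

### The job

The cream cartons on the counter have been opened: stand every one of them upright on the low white shelf in one straight row along its blue line, side by side with gaps of no more than 40 mm and with their top fins pointing front to back, and shut each one with a sprung clip gripping its top fin. Keep the cartons upright all the time so that nothing spills; clips that are not needed may stay where they are, and leave the glasses, tins and jar alone.

Things in the scene. Friction and masses are not known exactly. Their poses are not given: they have to be found in the camera images.
- shelf_top (a point): low white counter shelf, 140 mm deep (x) and 380 mm long (y), a plate 12 mm thick on two end legs, fixed. This point is the centre of its top face, 50 mm above the counter; x points to its back edge, away from the robot, y along its length (the direction of the row), z up. A thin blue line runs along y down the middle of the top.
- carton1_mid (a point): gable-top cream carton, white, green band and roof, ~0.24 kg, low centre of mass, may be absent. Body 56 x 56 mm, 80 high; then a roof 26 high, narrowing in y only to the fin: an upright strip on top, 56 mm long (x), 8 thick (y), 20 high. 126 in all. Point: middle axis, half-way up, 63 mm above the underside; fin's middle 53 mm above it. z up, x along the fin.
- carton2_mid (a point): gable-top cream carton, white, blue band and roof, ~0.24 kg, low centre of mass, may be absent. Body 56 x 56 mm, 80 high; then a roof 26 high, narrowing in y only to the fin: an upright strip on top, 56 mm long (x), 8 thick (y), 20 high. 126 in all. Point: middle axis, half-way up, 63 mm above the underside; fin's middle 53 mm above it. z up, x along the fin.
- carton3_mid (a point): gable-top cream carton, white, red band and roof, ~0.24 kg, low centre of mass, may be absent. Body 56 x 56 mm, 80 high; then a roof 26 high, narrowing in y only to the fin: an upright strip on top, 56 mm long (x), 8 thick (y), 20 high. 126 in all. Point: middle axis, half-way up, 63 mm above the underside; fin's middle 53 mm above it. z up, x along the fin.
- carton4_mid (a point): gable-top cream carton, white, orange band and roof, ~0.24 kg, low centre of mass, may be absent. Body 56 x 56 mm, 80 high; then a roof 26 high, narrowing in y only to the fin: an upright strip on top, 56 mm long (x), 8 thick (y), 20 high. 126 in all. Point: middle axis, half-way up, 63 mm above the underside; fin's middle 53 mm above it. z up, x along the fin.
- clip1_pivot (a point): yellow sprung bag clip like a wide clothes peg, 32 g, lying on its side, pivot axis upright; 76 mm long, 28 high. Point: on the pivot axis, half-way up. x to the jaws (tips at 34 mm), -x to the two tails to squeeze (ends at -42 mm; 46 mm apart over their outer ribbed faces at -33 mm). Frame of the +y half: as the clip opens it turns +z by half the joint value off the middle line.
- clip1_bite (a point): middle between the gripping faces of the yellow clip when shut on a carton fin, 27 mm ahead of its pivot, half-way up its height. The faces span 20 to 34 mm ahead of the pivot; a strip can enter up to 28 mm deep from the tips.
- clip1_jaw (a joint): opening of the yellow clip, rad: 0 shut on nothing, about 0.18 shut on an 8 mm carton fin, 0.75 fully open at a hard stop: tails squeezed to about 19 mm apart, faces parallel (8 N), jaws 26 mm apart at the tips and 18 mm at their heels. A spring shuts it when the tails are let go.
- clip2_pivot (a point): red sprung bag clip like a wide clothes peg, 32 g, lying on its side, pivot axis upright; 76 mm long, 28 high. Point: on the pivot axis, half-way up. x to the jaws (tips at 34 mm), -x to the two tails to squeeze (ends at -42 mm; 46 mm apart over their outer ribbed faces at -33 mm). Frame of the +y half: as the clip opens it turns +z by half the joint value off the middle line.
- clip2_bite (a point): middle between the gripping faces of the red clip when shut on a carton fin, 27 mm ahead of its pivot, half-way up its height. The faces span 20 to 34 mm ahead of the pivot; a strip can enter up to 28 mm deep from the tips.
- clip2_jaw (a joint): opening of the red clip, rad: 0 shut on nothing, about 0.18 shut on an 8 mm carton fin, 0.75 fully open at a hard stop: tails squeezed to about 19 mm apart, faces parallel (8 N), jaws 26 mm apart at the tips and 18 mm at their heels. A spring shuts it when the tails are let go.
- clip3_pivot (a point): blue sprung bag clip like a wide clothes peg, 32 g, lying on its side, pivot axis upright; 76 mm long, 28 high. Point: on the pivot axis, half-way up. x to the jaws (tips at 34 mm), -x to the two tails to squeeze (ends at -42 mm; 46 mm apart over their outer ribbed faces at -33 mm). Frame of the +y half: as the clip opens it turns +z by half the joint value off the middle line.
- clip3_bite (a point): middle between the gripping faces of the blue clip when shut on a carton fin, 27 mm ahead of its pivot, half-way up its height. The faces span 20 to 34 mm ahead of the pivot; a strip can enter up to 28 mm deep from the tips.
- clip3_jaw (a joint): opening of the blue clip, rad: 0 shut on nothing, about 0.18 shut on an 8 mm carton fin, 0.75 fully open at a hard stop: tails squeezed to about 19 mm apart, faces parallel (8 N), jaws 26 mm apart at the tips and 18 mm at their heels. A spring shuts it when the tails are let go.
- clip4_pivot (a point): green sprung bag clip like a wide clothes peg, 32 g, lying on its side, pivot axis upright; 76 mm long, 28 high. Point: on the pivot axis, half-way up. x to the jaws (tips at 34 mm), -x to the two tails to squeeze (ends at -42 mm; 46 mm apart over their outer ribbed faces at -33 mm). Frame of the +y half: as the clip opens it turns +z by half the joint value off the middle line.
- clip4_bite (a point): middle between the gripping faces of the green clip when shut on a carton fin, 27 mm ahead of its pivot, half-way up its height. The faces span 20 to 34 mm ahead of the pivot; a strip can enter up to 28 mm deep from the tips.
- clip4_jaw (a joint): opening of the green clip, rad: 0 shut on nothing, about 0.18 shut on an 8 mm carton fin, 0.75 fully open at a hard stop: tails squeezed to about 19 mm apart, faces parallel (8 N), jaws 26 mm apart at the tips and 18 mm at their heels. A spring shuts it when the tails are let go.
- glass_a: empty tasting glass, 48 mm across, 50 mm high, a bystander to be left alone; origin at the centre of its underside.
- glass_b: empty tasting glass, 48 mm across, 50 mm high, a bystander to be left alone; origin at the centre of its underside.
- spice_tin: small flat-lidded spice tin, 48 mm across, 48 mm high, a bystander to be left alone; origin at the centre of its underside.
- tomato_can: food tin with red label, 72 mm across, 100 mm high, a bystander to be left alone; origin at the centre of its underside.
- pickle_jar: green glass jar with white cap, 68 mm across, 100 mm high, a bystander to be left alone; origin at the centre of its underside.

How it is judged (in metres and radians):
At the end, for the whole second after the job is handed in: Cartons upright (0.12 rad), at rest on the shelf, centres within 22 mm of the blue line, no neighbours over 103 mm apart; fins within 0.2 rad of front to back; on each a clip shut (0.09-0.31 rad), pressing over 1 N, its faces within 36 mm along, 10 across, 17 up of the fin middle (x of carton1_mid in the frame of shelf_top between -0.022 and 0.022 m and y of carton1_mid in the frame of shelf_top between -0.19 and 0.19 m and z of carton1_mid in the frame of shelf_top between 0.055 and 0.071 m and angle between each of carton1_mid, carton2_mid, carton3_mid, carton4_mid's own z axis and vertical below 0.12 rad and angle between the x axis of each of carton1_mid, carton2_mid, carton3_mid, carton4_mid and the x axis of shelf_top, either way round below 0.2 rad and linear speed of each of carton1, carton2, carton3, carton4 below 0.02 m/s and (horizontal distance between carton1_mid and carton2_mid below 0.103 m or horizontal distance between carton1_mid and carton3_mid below 0.103 m or horizontal distance between carton1_mid and carton4_mid below 0.103 m) and ((value of joint clip1_jaw between 0.09 and 0.31 rad and x of clip1_bite in the frame of carton1_mid between -0.036 and 0.036 m and y of clip1_bite in the frame of carton1_mid between -0.01 and 0.01 m and z of clip1_bite in the frame of carton1_mid between 0.036 and 0.07 m and contact force between clip1 and carton1 above 1 N and linear speed of clip1 below 0.02 m/s) or (value of joint clip2_jaw between 0.09 and 0.31 rad and x of clip2_bite in the frame of carton1_mid between -0.036 and 0.036 m and y of clip2_bite in the frame of carton1_mid between -0.01 and 0.01 m and z of clip2_bite in the frame of carton1_mid between 0.036 and 0.07 m and contact force between clip2 and carton1 above 1 N and linear speed of clip2 below 0.02 m/s) or (value of joint clip3_jaw between 0.09 and 0.31 rad and x of clip3_bite in the frame of carton1_mid between -0.036 and 0.036 m and y of clip3_bite in the frame of carton1_mid between -0.01 and 0.01 m and z of clip3_bite in the frame of carton1_mid between 0.036 and 0.07 m and contact force between clip3 and carton1 above 1 N and linear speed of clip3 below 0.02 m/s) or (value of joint clip4_jaw between 0.09 and 0.31 rad and x of clip4_bite in the frame of carton1_mid between -0.036 and 0.036 m and y of clip4_bite in the frame of carton1_mid between -0.01 and 0.01 m and z of clip4_bite in the frame of carton1_mid between 0.036 and 0.07 m and contact force between clip4 and carton1 above 1 N and linear speed of clip4 below 0.02 m/s)) and x of carton2_mid in the frame of shelf_top between -0.022 and 0.022 m and y of carton2_mid in the frame of shelf_top between -0.19 and 0.19 m and z of carton2_mid in the frame of shelf_top between 0.055 and 0.071 m and (horizontal distance between carton2_mid and carton1_mid below 0.103 m or horizontal distance between carton2_mid and carton3_mid below 0.103 m or horizontal distance between carton2_mid and carton4_mid below 0.103 m) and ((value of joint clip1_jaw between 0.09 and 0.31 rad and x of clip1_bite in the frame of carton2_mid between -0.036 and 0.036 m and y of clip1_bite in the frame of carton2_mid between -0.01 and 0.01 m and z of clip1_bite in the frame of carton2_mid between 0.036 and 0.07 m and contact force between clip1 and carton2 above 1 N and linear speed of clip1 below 0.02 m/s) or (value of joint clip2_jaw between 0.09 and 0.31 rad and x of clip2_bite in the frame of carton2_mid between -0.036 and 0.036 m and y of clip2_bite in the frame of carton2_mid between -0.01 and 0.01 m and z of clip2_bite in the frame of carton2_mid between 0.036 and 0.07 m and contact force between clip2 and carton2 above 1 N and linear speed of clip2 below 0.02 m/s) or (value of joint clip3_jaw between 0.09 and 0.31 rad and x of clip3_bite in the frame of carton2_mid between -0.036 and 0.036 m and y of clip3_bite in the frame of carton2_mid between -0.01 and 0.01 m and z of clip3_bite in the frame of carton2_mid between 0.036 and 0.07 m and contact force between clip3 and carton2 above 1 N and linear speed of clip3 below 0.02 m/s) or (value of joint clip4_jaw between 0.09 and 0.31 rad and x of clip4_bite in the frame of carton2_mid between -0.036 and 0.036 m and y of clip4_bite in the frame of carton2_mid between -0.01 and 0.01 m and z of clip4_bite in the frame of carton2_mid between 0.036 and 0.07 m and contact force between clip4 and carton2 above 1 N and linear speed of clip4 below 0.02 m/s)) and x of carton3_mid in the frame of shelf_top between -0.022 and 0.022 m and y of carton3_mid in the frame of shelf_top between -0.19 and 0.19 m and z of carton3_mid in the frame of shelf_top between 0.055 and 0.071 m and (horizontal distance between carton3_mid and carton1_mid below 0.103 m or horizontal distance between carton3_mid and carton2_mid below 0.103 m or horizontal distance between carton3_mid and carton4_mid below 0.103 m) and ((value of joint clip1_jaw between 0.09 and 0.31 rad and x of clip1_bite in the frame of carton3_mid between -0.036 and 0.036 m and y of clip1_bite in the frame of carton3_mid between -0.01 and 0.01 m and z of clip1_bite in the frame of carton3_mid between 0.036 and 0.07 m and contact force between clip1 and carton3 above 1 N and linear speed of clip1 below 0.02 m/s) or (value of joint clip2_jaw between 0.09 and 0.31 rad and x of clip2_bite in the frame of carton3_mid between -0.036 and 0.036 m and y of clip2_bite in the frame of carton3_mid between -0.01 and 0.01 m and z of clip2_bite in the frame of carton3_mid between 0.036 and 0.07 m and contact force between clip2 and carton3 above 1 N and linear speed of clip2 below 0.02 m/s) or (value of joint clip3_jaw between 0.09 and 0.31 rad and x of clip3_bite in the frame of carton3_mid between -0.036 and 0.036 m and y of clip3_bite in the frame of carton3_mid between -0.01 and 0.01 m and z of clip3_bite in the frame of carton3_mid between 0.036 and 0.07 m and contact force between clip3 and carton3 above 1 N and linear speed of clip3 below 0.02 m/s) or (value of joint clip4_jaw between 0.09 and 0.31 rad and x of clip4_bite in the frame of carton3_mid between -0.036 and 0.036 m and y of clip4_bite in the frame of carton3_mid between -0.01 and 0.01 m and z of clip4_bite in the frame of carton3_mid between 0.036 and 0.07 m and contact force between clip4 and carton3 above 1 N and linear speed of clip4 below 0.02 m/s)) and x of carton4_mid in the frame of shelf_top between -0.022 and 0.022 m and y of carton4_mid in the frame of shelf_top between -0.19 and 0.19 m and z of carton4_mid in the frame of shelf_top between 0.055 and 0.071 m and (horizontal distance between carton4_mid and carton1_mid below 0.103 m or horizontal distance between carton4_mid and carton2_mid below 0.103 m or horizontal distance between carton4_mid and carton3_mid below 0.103 m) and ((value of joint clip1_jaw between 0.09 and 0.31 rad and x of clip1_bite in the frame of carton4_mid between -0.036 and 0.036 m and y of clip1_bite in the frame of carton4_mid between -0.01 and 0.01 m and z of clip1_bite in the frame of carton4_mid between 0.036 and 0.07 m and contact force between clip1 and carton4 above 1 N and linear speed of clip1 below 0.02 m/s) or (value of joint clip2_jaw between 0.09 and 0.31 rad and x of clip2_bite in the frame of carton4_mid between -0.036 and 0.036 m and y of clip2_bite in the frame of carton4_mid between -0.01 and 0.01 m and z of clip2_bite in the frame of carton4_mid between 0.036 and 0.07 m and contact force between clip2 and carton4 above 1 N and linear speed of clip2 below 0.02 m/s) or (value of joint clip3_jaw between 0.09 and 0.31 rad and x of clip3_bite in the frame of carton4_mid between -0.036 and 0.036 m and y of clip3_bite in the frame of carton4_mid between -0.01 and 0.01 m and z of clip3_bite in the frame of carton4_mid between 0.036 and 0.07 m and contact force between clip3 and carton4 above 1 N and linear speed of clip3 below 0.02 m/s) or (value of joint clip4_jaw between 0.09 and 0.31 rad and x of clip4_bite in the frame of carton4_mid between -0.036 and 0.036 m and y of clip4_bite in the frame of carton4_mid between -0.01 and 0.01 m and z of clip4_bite in the frame of carton4_mid between 0.036 and 0.07 m and contact force between clip4 and carton4 above 1 N and linear speed of clip4 below 0.02 m/s)) and (horizontal distance between any of carton1_mid, carton2_mid and carton3_mid below 0.103 m or horizontal distance between any of carton1_mid, carton2_mid and carton4_mid below 0.103 m) and (horizontal distance between any of carton1_mid, carton3_mid and carton2_mid below 0.103 m or horizontal distance between any of carton1_mid, carton3_mid and carton4_mid below 0.103 m) and (horizontal distance between any of carton1_mid, carton4_mid and carton2_mid below 0.103 m or horizontal distance between any of carton1_mid, carton4_mid and carton3_mid below 0.103 m)); the robot touches nothing.
It fails at once if a glass, tin or jar is knocked over or shoved away (over 80 mm) (angle between any of glass_a, glass_b, spice_tin, tomato_can, pickle_jar's own z axis and vertical above 0.5 rad or distance of any of glass_a, glass_b, spice_tin, tomato_can, pickle_jar from where it was at the start of the episode above 0.08 m).
It fails at once if a carton is tipped so far (over 0.7 rad) that it spills (angle between any of carton1_mid, carton2_mid, carton3_mid, carton4_mid's own z axis and vertical above 0.7 rad).
Of carton1, carton2, carton3, carton4 only 3 to 4 are there at a start; the rules pass over those that are not, and their reading is None.
At some moment in a run one of carton1, carton2, carton3, carton4 may be knocked a few centimetres aside while the robot is not near it.
It also fails if it takes over 210 s, if anything falls off the work surface, if the arm or the gripper's body presses on something with over 40 N, if the wrist force passes 120 N, or if a joint passes its speed limit or range.

### The arm

A 6-joint arm with a two-finger parallel gripper is mounted at the origin on the work surface. World frame = base frame: x ahead of the robot, y to its left, z up, the work surface at z = 0. Lengths are in mm, angles in degrees, forces in N, time in s.
With the tool pointing down it reaches from about 350 to 850 mm from the base axis. Payload 8.1 kg.
Tool frame: the origin (TCP) lies at the very end of the fingers, on their centre line; the grasp point (between the pads) lies 19 mm behind it; z points along the fingers, y is the line along which they close (so a half turn about z gives the same grasp; the last joint's range is limited). The gripper opens to 85 mm and grips with 20 to 120 N. Pads are 22 mm wide; open, the fingers measure 114 mm over their backs; the gripper's body (76 mm by 85 mm) begins 54 mm behind the grasp point. The pads swing forward as they close: fully open they stand 13 mm farther back than shut.
Start: joints at [-74.622, 7.471, 85.268, -0, 87.261, -4.893], TCP at [207.899, -562.835, 231.292] pointing down, gripper open.
Joint ranges: [-169.43, 169.43], [-51.17, 129.36], [1.28, 143.12], [-76.62, 256.62], [0, 156.53], [-152.29, 152.29]. Speed limits (degrees/s): [136.94, 136.94, 159.86, 180, 180, 180].

### API

Orientations are given as [roll, pitch, yaw] about the fixed x, y, z axes, in that order (R = Rz(yaw) Ry(pitch) Rx(roll)).
In Python, from bench import sense, eyes, job, models gives the robot as it stands. The module is installed in compiled form; this text tells all that it offers.
- The arm moves only by the tool apply_moves, never from a script. Its argument "rows" is a list of rows, each a list of 6 numbers: the shift along the tool's x, y, z in mm, then the turn, a rotation vector about the tool's x, y, z in rad. In form: [[dx, dy, dz, rx, ry, rz], ...]. A call has exactly 5 rows; each row shifts and turns the commanded pose from where the row before left it, along the tool's axes as they then stand; what a row does not reach is not made up. A row lasts 1/8 s, in which the tool goes at most 62.5 mm and 10.7 degrees, less where a joint would pass 70% of its speed; a pose out of reach is approached as far as the arm can. A call is refused whole if a number of a shift passes 62.5 or a number of a turn 0.188, either way. A call with a gripper value outside its range is refused whole. "fingers" is the finger opening in mm, from 0 to 85.4, set as the call begins (left out, the last holds). The fingers move at their own pace and stop on an object; "grip_force" is the grip in N (left out, the last holds). Time passes only in rows, so rows that do not move let the fingers close, or fill a call up. It gives the time, the measured TCP pose, the force, the opening and the grip force at its end, in the units of the state.
- sense(): the state, without advancing time (a new reading comes with each control period).
- eyes.snapshot(name): name is "scene" or "side" or "wrist"; returns (picture, depth): 400x640x3 uint8, red, green, blue; 400x640 float32, mm along the optical axis (not along the pixel's ray), 0 where there is no reading.
- eyes.get_calibration(name): a dict with "intrinsics" (3x3 intrinsics, pixels), "R" (3x3) and "t" (3): a world point X has camera coordinates R X + t; the wrist camera has in their place "mount" (4x4, takes a point from camera to tool coordinates, whose origin is the TCP and whose axes are the flange's). Camera axes: x right, y down, z forward; pixel columns grow to the right and rows downward; lengths in mm; the calibration is good to about 2 mm. A picture is of the moment at which its call begins: read the wrist's pose just before it. get_calibration takes no time and is no camera call.
- job.hand_in(): hands the job in; it is judged then, once.
Trained networks look in the newest picture that a camera, given by its name, has taken for a name from the list of things; names that differ only in an ending like _2 or _b are one class to them, and where a whole thing is asked for, a point or a joint stands for the part that bears it (a point fixed in the world has none). Each returns a list of dicts, best first, with "confidence" (0 to 1); they miss things now and then, are a little off and sometimes report something else, mostly with a low value. They report only what shows in the picture. A call takes as long as a camera call.
- models.boxes_of(name, camera): "xyz" ([x, y, z] in mm, in world coordinates, good to about 4 mm: the middle of the surface that is visible of it).
- models.cut_out(name, camera): "pixels" (400x640 bool, what is visible of it).
- models.place_of(name, camera): "xyz" ([x, y, z] in mm, in world coordinates, good to about 4 mm: a listed point, or the origin of a listed thing).
The state is a dict: "time": time; "joint_pos": joint angles; "qd": joint speeds; "joint_efforts": joint torques, N m; "tool_pos": TCP position; "tcp_rot": TCP orientation; "ft_force": force on the tool from outside, world axes, zero at the start; "wrist_torque": the same for the moment, N m; "finger_gap": finger opening in mm; "grip_force": force on a finger pad.
Only numpy, scipy, OpenCV 4.12 (cv2) and the standard library are available. Lean on these libraries where they do the work, as an engineer would, in place of code of your own. Each camera call takes 0.05 s, during which the arm holds its last target. There are 200 camera calls.

## Working session

There is one attempt and no reset: what is moved stays moved. The work goes in short steps, Python scripts to look and compute and a tool call to move; the robot and the scene stay as the last step left them, time stands still between calls to the robot, and variables do not carry over. Pictures are saved under pics/ and viewed, at most 14 in all, crops included, and the job is handed in when it is done.

Besides the shell and the picture viewer there is one more tool, called after "Emit:" as name([rows], argument=value, ...), one row to a line, values as JSON. apply_moves: Moves the arm, as the interface text tells. Its arguments: {"type":"object","properties":{"rows":{"type":"array"},"fingers":{"type":"number"},"grip_force":{"type":"number"}},"required":["rows"]}

```bash
mkdir -p pics; cat > h.py <<'E'
import numpy as np, cv2
from scipy.spatial.transform import Rotation as Ro
from bench import sense, eyes, job, models
def snap(n,save=None):
    s=sense(); p,d=eyes.snapshot(n)
    if save: cv2.imwrite('pics/'+save+'.png',p[:,:,::-1])
    return s,p,d
def world(n,d,s=None):
    c=eyes.get_calibration(n);K=np.array(c['intrinsics'])
    v,u=np.mgrid[:400,:640]
    P=np.stack([(u-K[0,2])/K[0,0]*d,(v-K[1,2])/K[1,1]*d,d],-1)
    if n=='wrist':
        M=np.array(c['mount']);P=P@M[:3,:3].T+M[:3,3]
        R=Ro.from_euler('xyz',s['tcp_rot'],degrees=True).as_matrix()
        return P@R.T+np.array(s['tool_pos'])
    return (P-np.array(c['t']))@np.array(c['R'])
E
python3 - <<'E'
from h import *
s,p,d=snap('scene','scene0'); s2,p2,d2=snap('side','side0')
print(s)
for n in ['shelf_top']+[f'carton{i}_mid' for i in (1,2,3,4)]+[f'clip{i}_pivot' for i in (1,2,3,4)]+['glass_a','spice_tin','tomato_can','pickle_jar']:
  for c in ('scene','side'):
    print(n,c,[(np.round(r['xyz']).tolist(),round(r['confidence'],2)) for r in models.place_of(n,c)[:3]])
E
```

```text
{'time': 0.0, 'joint_pos': array([-7.46203004e+01,  7.51454587e+00,  8.53317194e+01,  1.98074126e-05,
        8.72608540e+01, -4.89451744e+00]), 'qd': array([-0.06562727,  0.01930128, -0.09744112,  0.0940107 ,  0.03320427,
        0.00146617]), 'joint_efforts': array([ 1.37814095e-04, -5.69395602e+01, -5.00553703e+01,  2.87949683e-05,
        1.46953011e-02,  8.50547281e-06]), 'tool_pos': array([ 207.76508074, -562.27982027,  230.22690431]), 'tcp_rot': array([-1.79893273e+02, -9.15929560e-03,  2.02742076e+01]), 'ft_force': array([-0.42397628,  0.00539924, -0.34837284]), 'wrist_torque': array([-0.0089781 , -0.03133372, -0.02711913]), 'grip_force': 0.0, 'finger_gap': 85.22122188088422}
shelf_top scene [([495.0, -63.0, 16.0], 0.69), ([622.0, -7.0, 50.0], 0.66)]
shelf_top side [([624.0, -7.0, 50.0], 0.94)]
carton1_mid scene [([498.0, -411.0, 65.0], 0.96), ([510.0, 188.0, 17.0], 0.63)]
carton1_mid side [([504.0, -408.0, 62.0], 0.91)]
carton2_mid scene [([374.0, 324.0, 64.0], 0.8)]
carton2_mid side [([375.0, 323.0, 67.0], 0.6)]
carton3_mid scene [([525.0, 421.0, 63.0], 0.84)]
carton3_mid s
[... 459 characters left out ...]
.0, 16.0], 0.56), ([356.0, -164.0, 3.0], 0.52), ([498.0, -64.0, 15.0], 0.32)]
clip4_pivot side [([622.0, -9.0, 52.0], 0.73), ([499.0, 61.0, 11.0], 0.52)]
glass_a scene [([356.0, -166.0, -0.0], 0.74), ([370.0, -11.0, -2.0], 0.59), ([640.0, -333.0, 1.0], 0.54)]
glass_a side [([369.0, -7.0, 0.0], 0.77), ([356.0, -165.0, 2.0], 0.53), ([520.0, -76.0, 12.0], 0.33)]
spice_tin scene [([637.0, 343.0, -0.0], 0.68), ([365.0, 134.0, 6.0], 0.58)]
spice_tin side [([364.0, 138.0, 3.0], 0.5)]
tomato_can scene [([635.0, 341.0, 0.0], 0.93)]
tomato_can side [([628.0, 340.0, 4.0], 0.94)]
pickle_jar scene [([519.0, 44.0, 14.0], 0.65), ([520.0, -192.0, 11.0], 0.16)]
pickle_jar side [([639.0, -332.0, -2.0], 0.66)]
```

View pics/scene0.png

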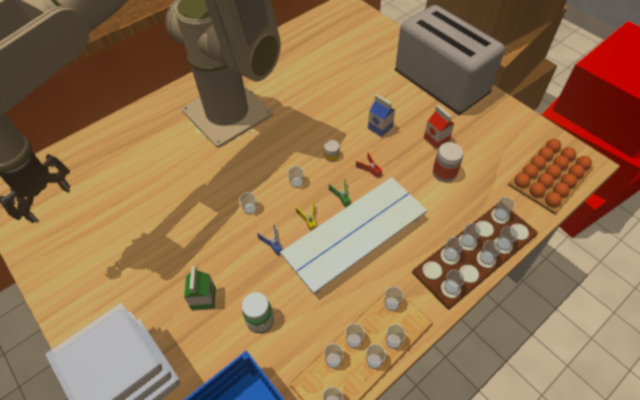

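View pics/side0.png

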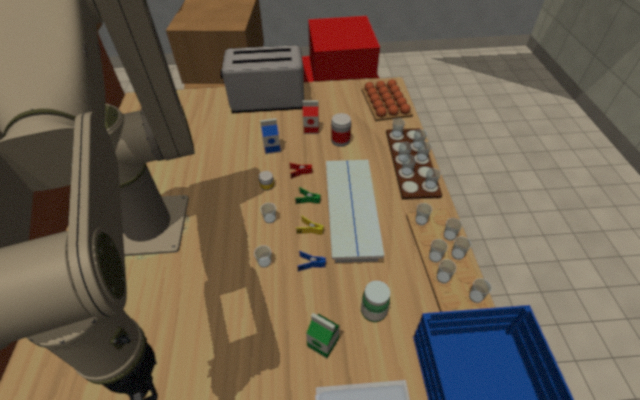

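```bash
python3 - <<'E'
from h import *
for cam in('scene','side'):
    s,p,d=snap(cam); W=world(cam,d)
    def rect(m):
        q=W[m][:,:2].astype(np.float32); 
        return (len(q),)+tuple(np.round(v,1) for v in cv2.minAreaRect(q)) if len(q)>4 else len(q)
    print(cam); X,Y,Z=W[...,0],W[...,1],W[...,2]; ok=d>0
    m=ok&(abs(Z-50)<6)&(abs(X-623)<110)&(abs(Y+8)<230)
    print('shelf',rect(m),np.median(Z[m]))
    for n,x,y in(('c1',500,-410),('c2',374,323),('c3',526,421)):
        b=ok&(np.hypot(X-x,Y-y)<60)
        print(n,'fin',rect(b&(Z>112)&(Z<135)),'all',rect(b&(Z>15)),Z[b].max())
    for n,x,y in(('k1',496,-63),('k2',482,189),('k3',494,-183),('k4',498,61)):
        b=ok&(np.hypot(X-x,Y-y)<60)&(Z>10)&(Z<40)&(X<548)
        print(n,rect(b),np.round(W[b].mean(0)))
    for sz in ('scene',): pass
s,p,d=snap('scene')
c=cv2.resize(p[130:260,180:460],None,fx=2.8,fy=2.8,interpolation=cv2.INTER_CUBIC); cv2.imwrite('pics/crop1.png',c[:,:,::-1])
print(np.round(eyes.get_calibration('wrist')['mount'],2))
E
```

```text
scene
shelf (6890, array([622.3, -10.8]), array([383.4, 144.4]), np.float64(87.4)) 49.41307464720023
c1 fin (119, array([ 502.7, -410.2]), array([ 9.4, 57.7]), np.float64(54.3)) all (1013, array([ 502., -409.]), array([57.8, 60.7]), np.float64(53.8)) 131.23723464677587
c2 fin (93, array([378.3, 319.6]), array([55.8, 14.5]), np.float64(8.8)) all (732, array([378.6, 320.4]), array([59.7, 63.6]), np.float64(4.0)) 130.858143673839
c3 fin (101, array([527. , 415.5]), array([13.2, 58.7]), np.float64(85.3)) all (786, array([526.2, 414.1]), array([59.5, 63.2]), np.float64(87.4)) 130.48603698674577
k1 (173, array([495.1, -65.8]), array([52.2, 76. ]), np.float64(67.6)) [498. -69.  23.]
k2 (211, array([478. , 184.4]), array([77.4, 53.3]), np.float64(3.3)) [480. 181.  22.]
k3 (185, array([ 490.4, -185. ]), array([51.9, 75.7]), np.float64(80.9)) [ 493. -189.   23.]
k4 (182, array([495.4,  55.5]), array([50.9, 77.3]), np.float64(72.2)) [498.  51.  23.]
side
shelf (4585, array([623.6,  -8.7]), array([388.8, 140.6]), np.float64(87.2)) 49.73191852710505
c1 fin (151, array([ 501.8, -408.1]), array([ 9
[... 248 characters left out ...]
), np.float64(6.9)) 128.89648667550358
c3 fin (63, array([526.4, 413.8]), array([11.2, 54.4]), np.float64(80.6)) all (476, array([527.7, 414.4]), array([64.4, 56.3]), np.float64(84.8)) 129.80220626067157
k1 (225, array([496. , -62.2]), array([54.6, 74.8]), np.float64(70.4)) [494. -66.  22.]
k2 (190, array([477.8, 184. ]), array([74.4, 52.6]), np.float64(1.8)) [476. 184.  21.]
k3 (263, array([ 500.1, -184.3]), array([53.9, 94.3]), np.float64(80.9)) [ 490. -185.   22.]
k4 (210, array([496.5,  56.5]), array([51.9, 74.4]), np.float64(72.4)) [495.  55.  22.]
[[  -0.     -0.97   -0.26   65.35]
 [   1.     -0.     -0.     -0.79]
 [   0.     -0.26    0.97 -142.76]
 [   0.      0.      0.      1.  ]]
```

View pics/crop1.png

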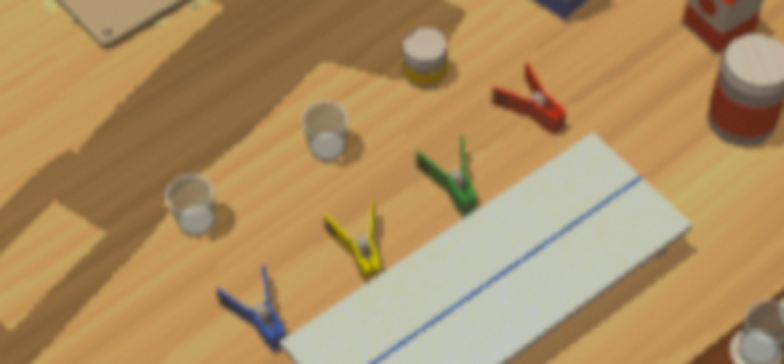

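```bash
cat > plan.py <<'E'
import sys
from h import *
# usage: plan.py x y z yaw nrows [more waypoints...] ; rows in tool axes, tool kept pointing down
def main(a):
    s=sense(); p=np.array(s['tool_pos']); R=Ro.from_euler('xyz',s['tcp_rot'],degrees=True)
    print('t',round(s['time'],2),np.round(p,1),np.round(s['tcp_rot'],1),'gap',round(s['finger_gap'],1),'F',np.round(s['ft_force'],1),round(s['grip_force'],1))
    while a:
        x,y,z,yaw,n=a[:5];a=a[5:];n=int(n)
        t=np.array([x,y,z]);Rt=Ro.from_euler('xyz',[180,0,yaw],degrees=True)
        rv=(R.inv()*Rt).as_rotvec()/n; out=[]
        for i in range(n):
            d=R.inv().apply((t-p)/(n-i)); d=np.round(d,1); q=np.round(rv,3)
            p=p+R.apply(d); R=R*Ro.from_rotvec(q); out.append(d.tolist()+q.tolist())
        bad=[r for r in out if max(map(abs,r[3:]))>.187 or np.linalg.norm(r[:3])>62.5]
        print('->',(x,y,z,yaw),'BAD' if bad else ''); print(*[str([float(f"{v:g}") for v in r]) for r in out],sep=',\n')
if __name__=='__main__': main([float(v) for v in sys.argv[1:]])
E
python3 plan.py 502 -409 180 54 10 502 -409 65 54 5
```

```text
t 1.55 [ 207.9 -562.8  231.3] [-180.     0.    20.3] gap 85.0 F [-0.1 -0.7 -0.4] 0.0
-> (502.0, -409.0, 180.0, 54.0) 
[32.9, -4.2, 5.1, -0.0, -0.0, -0.059],
[33.1, -2.3, 5.1, -0.0, -0.0, -0.059],
[33.2, -0.3, 5.1, -0.0, -0.0, -0.059],
[33.2, 1.6, 5.1, -0.0, -0.0, -0.059],
[33.0, 3.6, 5.1, -0.0, -0.0, -0.059],
[32.7, 5.5, 5.2, -0.0, -0.0, -0.059],
[32.4, 7.4, 5.1, -0.0, -0.0, -0.059],
[31.8, 9.3, 5.2, -0.0, -0.0, -0.059],
[31.3, 11.2, 5.1, -0.0, -0.0, -0.059],
[30.5, 13.0, 5.2, -0.0, -0.0, -0.059]
-> (502.0, -409.0, 65.0, 54.0) 
[0.0, -0.0, 23.0, -0.0, -0.0, 0.0],
[0.0, -0.0, 23.0, -0.0, -0.0, 0.0],
[0.0, -0.0, 23.0, -0.0, -0.0, 0.0],
[0.0, -0.0, 23.0, -0.0, -0.0, 0.0],
[0.0, -0.0, 23.0, -0.0, -0.0, 0.0]
```

Emit:
apply_moves([
  [32.9,-4.2,5.1,0,0,-0.059],
  [33.1,-2.3,5.1,0,0,-0.059],
  [33.2,-0.3,5.1,0,0,-0.059],
  [33.2,1.6,5.1,0,0,-0.059],
  [33,3.6,5.1,0,0,-0.059],
], fingers=85, grip_force=40)

```text
time: 2.17
tool_pos: [355.9, -485.4, 205.7]
tcp_rot: [180.0, 0.0, 37.3]
ft_force: [-0.4, 0.3, 0.7]
finger_gap: 84.5
grip_force: 0.0
```

Emit:
apply_moves([
  [32.7,5.5,5.2,0,0,-0.059],
  [32.4,7.4,5.1,0,0,-0.059],
  [31.8,9.3,5.2,0,0,-0.059],
  [31.3,11.2,5.1,0,0,-0.059],
  [30.5,13,5.2,0,0,-0.059],
])

```text
time: 2.8
tool_pos: [503.0, -408.4, 179.8]
tcp_rot: [180.0, 0.0, 54.2]
ft_force: [-0.2, -0.2, -0.1]
finger_gap: 85.0
grip_force: 0.0
```

```bash
python3 - <<'E'
from h import *
s,p,d=snap('wrist','w1'); W=world('wrist',d,s);Z=W[...,2];X=W[...,0];Y=W[...,1]
m=(d>0)&(Z>112)&(Z<140)&(np.hypot(X-502,Y+409)<60)
print(m.sum(),cv2.minAreaRect(W[m][:,:2].astype(np.float32)),Z[m].max())
E
python3 plan.py 502 -409 65 54 5
```

```text
1647 ((500.196533203125, -406.69873046875), (9.141158103942871, 55.92572784423828), 53.61675262451172) 128.5015412640819
t 2.85 [ 505.9 -405.7  178.9] [-1.80e+02 -1.00e-01  5.45e+01] gap 85.0 F [0.1 2.5 0.4] 0.0
-> (502.0, -409.0, 65.0, 54.0) 
[-1.1, -0.3, 22.8, -0.0, -0.0, 0.002],
[-1.0, -0.2, 22.8, -0.0, -0.0, 0.002],
[-1.1, -0.2, 22.8, -0.0, -0.0, 0.002],
[-1.0, -0.3, 22.7, -0.0, -0.0, 0.002],
[-1.1, -0.2, 22.8, -0.0, -0.0, 0.002]
```

View pics/w1.png

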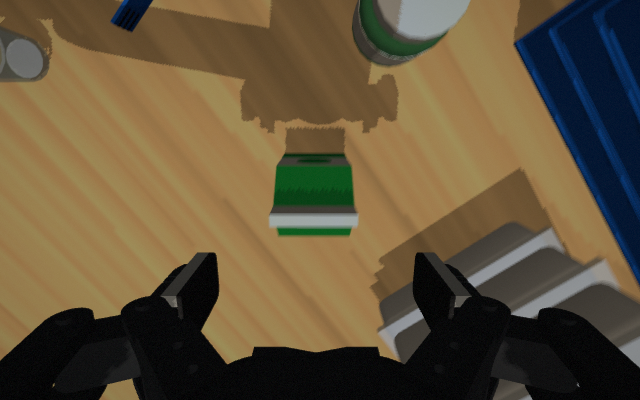

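Emit:
apply_moves([
  [0,0,23,0,0,0],
  [0,0,23,0,0,0],
  [0,0,23,0,0,0],
  [0,0,23,0,0,0],
  [0,0,22,0,0,0],
])

```text
time: 3.48
tool_pos: [501.9, -409.0, 65.1]
tcp_rot: [-180.0, 0.0, 54.1]
ft_force: [0.7, -0.1, -0.2]
finger_gap: 84.9
grip_force: 0.0
```

Emit:
apply_moves([
  [0,0,0,0,0,0],
  [0,0,0,0,0,0],
  [0,0,0,0,0,0],
  [0,0,0,0,0,0],
  [0,0,0,0,0,0],
], fingers=40, grip_force=40)

```text
time: 4.1
tool_pos: [502.1, -409.1, 66.4]
tcp_rot: [180.0, 0.0, 54.1]
ft_force: [0.3, -0.4, -2.3]
finger_gap: 55.6
grip_force: 47.8
```

Emit:
apply_moves([
  [0,0,-5,0,0,0],
  [0,0,-15,0,0,0],
  [0,0,-30,0,0,0],
  [0,0,-40,0,0,0],
  [0,0,-30,0,0,0],
])

```text
time: 4.72
tool_pos: [502.6, -409.6, 189.6]
tcp_rot: [179.8, 0.0, 54.1]
ft_force: [0.4, -0.7, -1.9]
finger_gap: 55.6
grip_force: 47.9
```

```bash
python3 plan.py 619 -94 185 87.3 15 619 -94 117 87.3 5
```

```text
t 4.72 [ 502.6 -409.6  189.6] [179.8   0.   54.1] gap 55.6 F [ 0.4 -0.7 -1.9] 47.9
-> (619.0, -94.0, 185.0, 87.3) 
[21.6, -6.1, 0.3, 0.0, 0.0, -0.039],
[21.8, -5.2, 0.3, 0.0, 0.0, -0.039],
[22.0, -4.4, 0.3, 0.0, 0.0, -0.039],
[22.1, -3.5, 0.3, 0.0, 0.0, -0.039],
[22.3, -2.6, 0.3, 0.0, 0.0, -0.039],
[22.4, -1.8, 0.3, 0.0, 0.0, -0.039],
[22.4, -0.9, 0.3, 0.0, 0.0, -0.039],
[22.4, -0.0, 0.3, 0.0, 0.0, -0.039],
[22.4, 0.9, 0.3, 0.0, 0.0, -0.039],
[22.4, 1.7, 0.3, 0.0, 0.0, -0.039],
[22.3, 2.6, 0.2, 0.0, 0.0, -0.039],
[22.1, 3.5, 0.3, 0.0, 0.0, -0.039],
[22.0, 4.3, 0.2, 0.0, 0.0, -0.039],
[21.8, 5.2, 0.3, 0.0, 0.0, -0.039],
[21.6, 6.1, 0.2, 0.0, 0.0, -0.039]
-> (619.0, -94.0, 117.0, 87.3) 
[0.0, -0.0, 13.6, 0.0, 0.0, 0.001],
[0.0, -0.1, 13.6, 0.0, 0.0, 0.001],
[0.0, -0.0, 13.6, 0.0, 0.0, 0.001],
[0.1, -0.1, 13.6, 0.0, 0.0, 0.001],
[0.0, -0.0, 13.6, 0.0, 0.0, 0.001]
```

Emit:
apply_moves([
  [21.6,-6.1,0.3,0,0,-0.039],
  [21.8,-5.2,0.3,0,0,-0.039],
  [22,-4.4,0.3,0,0,-0.039],
  [22.1,-3.5,0.3,0,0,-0.039],
  [22.3,-2.6,0.3,0,0,-0.039],
])

```text
time: 5.35
tool_pos: [541.1, -301.8, 183.7]
tcp_rot: [-179.9, -0.0, 65.4]
ft_force: [1.2, 1.0, -1.7]
finger_gap: 55.6
grip_force: 47.9
```

Emit:
apply_moves([
  [22.4,-1.8,0.3,0,0,-0.039],
  [22.4,-0.9,0.3,0,0,-0.039],
  [22.4,0,0.3,0,0,-0.039],
  [22.4,0.9,0.3,0,0,-0.039],
  [22.4,1.7,0.3,0,0,-0.039],
])

```text
time: 5.98
tool_pos: [580.1, -197.2, 183.0]
tcp_rot: [180.0, 0.0, 76.6]
ft_force: [0.4, -0.6, -2.1]
finger_gap: 55.5
grip_force: 47.9
```

Emit:
apply_moves([
  [22.3,2.6,0.2,0,0,-0.039],
  [22.1,3.5,0.3,0,0,-0.039],
  [22,4.3,0.2,0,0,-0.039],
  [21.8,5.2,0.3,0,0,-0.039],
  [21.6,6.1,0.2,0,0,-0.039],
])

```text
time: 6.6
tool_pos: [618.9, -92.0, 181.8]
tcp_rot: [-180.0, 0.0, 87.7]
ft_force: [0.7, -0.4, -0.8]
finger_gap: 55.5
grip_force: 47.9
```

Emit:
apply_moves([
  [0,0,10,0,0,0],
  [0,0,15,0,0,0],
  [0,0,15,0,0,0],
  [0,0,0,0,0,0],
  [0,0,0,0,0,0],
])

```text
time: 7.22
tool_pos: [618.4, -93.8, 141.8]
tcp_rot: [-180.0, -0.0, 87.6]
ft_force: [0.8, -0.2, -1.8]
finger_gap: 55.5
grip_force: 47.9
```

```bash
python3 plan.py 619 -94 117 87.3 5; python3 - <<'E'
from h import *
s,p,d=snap('side')
W=world('side',d);X,Y,Z=W[...,0],W[...,1],W[...,2]
m=(d>0)&(np.hypot(X-619,Y+94)<60)
print(models.place_of('carton1_mid','side')[:1]); s,p,d=snap('scene'); print(models.place_of('carton1_mid','scene')[:1])
E
```

```text
t 7.22 [618.4 -93.8 141.8] [-180.    -0.    87.6] gap 55.5 F [ 0.8 -0.2 -1.8] 47.9
-> (619.0, -94.0, 117.0, 87.3) 
[-0.0, 0.1, 5.0, -0.0, -0.0, 0.001],
[-0.0, 0.1, 4.9, -0.0, -0.0, 0.001],
[-0.0, 0.2, 5.0, -0.0, -0.0, 0.001],
[-0.1, 0.1, 4.9, -0.0, -0.0, 0.001],
[-0.0, 0.2, 5.0, -0.0, -0.0, 0.001]
[{'xyz': [619.3, -91.6, 137.4], 'confidence': 0.71}]
[{'xyz': [614.0, -92.4, 139.8], 'confidence': 0.62}]
```

Emit:
apply_moves([
  [0,0,9,0,0,0],
  [0,0,8,0,0,0],
  [0,0,5,0,0,0],
  [0,0,3,0,0,0],
  [0,0,0,0,0,0],
])

```text
time: 8.05
tool_pos: [618.5, -93.4, 116.8]
tcp_rot: [180.0, 0.0, 87.6]
ft_force: [0.3, -0.8, -2.0]
finger_gap: 55.6
grip_force: 48.0
```

Emit:
apply_moves([
  [0,0,0,0,0,0],
  [0,0,0,0,0,0],
  [0,0,0,0,0,0],
  [0,0,0,0,0,0],
  [0,0,0,0,0,0],
], fingers=85)

```text
time: 8.68
tool_pos: [618.4, -93.4, 116.8]
tcp_rot: [180.0, -0.0, 87.6]
ft_force: [0.7, 0.3, 0.2]
finger_gap: 85.1
grip_force: 0.0
```

Emit:
apply_moves([
  [0,0,-10,0,0,0],
  [0,0,-25,0,0,0],
  [0,0,-35,0,0,0],
  [0,0,-15,0,0,0],
  [0,0,0,0,0,0],
])

```text
time: 9.3
tool_pos: [619.4, -93.6, 203.5]
tcp_rot: [179.8, 0.0, 87.6]
ft_force: [-0.2, 0.6, -0.3]
finger_gap: 84.9
grip_force: 0.0
```

```bash
python3 plan.py 377 322 180 95 15; python3 - <<'E'
from h import *
s,p,d=snap('side'); print(models.place_of('carton1_mid','side')[:1],models.place_of('carton2_mid','side')[:1])
s,p,d=snap('scene'); print(models.place_of('carton1_mid','scene')[:1],models.place_of('carton2_mid','scene')[:1])
E
```

```text
t 9.3 [619.4 -93.6 203.5] [179.8   0.   87.6] gap 84.9 F [-0.2  0.6 -0.3] 0.0
-> (377.0, 322.0, 180.0, 95.0) 
[27.0, -17.3, 1.5, 0.0, 0.0, -0.009],
[27.2, -17.1, 1.5, 0.0, 0.0, -0.009],
[27.3, -16.8, 1.5, 0.0, 0.0, -0.009],
[27.5, -16.6, 1.5, 0.0, 0.0, -0.009],
[27.6, -16.3, 1.5, 0.0, 0.0, -0.009],
[27.8, -16.1, 1.5, 0.0, 0.0, -0.009],
[27.9, -15.8, 1.5, 0.0, 0.0, -0.009],
[28.0, -15.6, 1.5, 0.0, 0.0, -0.009],
[28.2, -15.3, 1.5, 0.0, 0.0, -0.009],
[28.3, -15.1, 1.5, 0.0, 0.0, -0.009],
[28.4, -14.8, 1.5, 0.0, 0.0, -0.009],
[28.6, -14.6, 1.5, 0.0, 0.0, -0.009],
[28.7, -14.3, 1.5, 0.0, 0.0, -0.009],
[28.9, -14.0, 1.5, 0.0, 0.0, -0.009],
[28.9, -13.8, 1.4, 0.0, 0.0, -0.009]
[{'xyz': [520.2, -75.0, 14.1], 'confidence': 0.61}] [{'xyz': [380.3, 325.1, 70.5], 'confidence': 0.94}]
[{'xyz': [611.9, -94.7, 112.5], 'confidence': 0.63}] [{'xyz': [637.7, -331.9, 3.8], 'confidence': 0.68}]
```

Emit:
apply_moves([
  [40,-26,0,0,0,-0.013],
  [41,-25.5,0,0,0,-0.013],
  [41,-25,0,0,0,-0.013],
  [41.5,-24.5,0,0,0,-0.013],
  [42,-24,1.5,0,0,-0.013],
])

```text
time: 10.22
tool_pos: [495.5, 115.3, 199.7]
tcp_rot: [-180.0, -0.0, 91.3]
ft_force: [0.2, 0.7, 0.3]
finger_gap: 85.2
grip_force: 0.0
```

Emit:
apply_moves([
  [42.2,-23.5,3,0,0,-0.013],
  [42.5,-23,3,0,0,-0.013],
  [42.7,-22.5,3,0,0,-0.013],
  [43,-22,3,0,0,-0.013],
  [35,-18,3,0,0,-0.013],
])

```text
time: 10.85
tool_pos: [376.5, 315.3, 184.6]
tcp_rot: [-180.0, 0.0, 95.1]
ft_force: [-0.4, -0.0, 0.4]
finger_gap: 85.1
grip_force: 0.0
```

Emit:
apply_moves([
  [0,0,0,0,0,0],
  [0,0,0,0,0,0],
  [0,0,0,0,0,0],
  [0,0,0,0,0,0],
  [0,0,0,0,0,0],
])

```text
time: 11.48
tool_pos: [378.3, 313.6, 185.3]
tcp_rot: [180.0, 0.0, 95.0]
ft_force: [-0.1, 1.3, 0.4]
finger_gap: 84.7
grip_force: 0.0
```

```bash
cat > fin.py <<'E'
from h import *
import sys
x,y,lo=map(float,sys.argv[1:4])
s,p,d=snap('wrist'); W=world('wrist',d,s);Z=W[...,2];X=W[...,0];Y=W[...,1]
m=(d>0)&(Z>lo)&(Z<lo+22)&(np.hypot(X-x,Y-y)<60)
print(m.sum(),cv2.minAreaRect(W[m][:,:2].astype(np.float32)),Z[m].max())
E
python3 fin.py 377 322 112; python3 plan.py 377 322 65 95 5
```

```text
1491 ((376.5843811035156, 324.1370544433594), (56.18036651611328, 8.746169090270996), 7.0565314292907715) 128.51649907727378
t 11.53 [378.3 313.7 185.4] [180.  -0.  95.] gap 85.0 F [ 0.3 -0.  -0.5] 0.0
-> (377.0, 322.0, 65.0, 95.0) 
[1.7, -0.1, 24.1, 0.0, -0.0, -0.0],
[1.7, -0.1, 24.1, 0.0, -0.0, -0.0],
[1.7, -0.1, 24.1, 0.0, -0.0, -0.0],
[1.6, -0.1, 24.0, 0.0, -0.0, -0.0],
[1.7, -0.2, 24.1, 0.0, -0.0, -0.0]
```

Emit:
apply_moves([
  [5,0.3,20,0,0,-0.018],
  [5,0.3,25,0,0,-0.017],
  [0,0,25,0,0,0],
  [0,0,25,0,0,0],
  [0,0,25,0,0,0],
])

```text
time: 12.15
tool_pos: [377.7, 324.0, 64.6]
tcp_rot: [180.0, -0.0, 97.0]
ft_force: [-0.3, 0.7, -0.2]
finger_gap: 84.7
grip_force: 0.0
```

Emit:
apply_moves([
  [0,0,0,0,0,0],
  [0,0,0,0,0,0],
  [0,0,0,0,0,0],
  [0,0,0,0,0,0],
  [0,0,0,0,0,0],
], fingers=40)

```text
time: 12.78
tool_pos: [377.9, 324.4, 65.9]
tcp_rot: [179.9, -0.0, 97.0]
ft_force: [-0.0, 0.4, 1.4]
finger_gap: 55.3
grip_force: 44.2
```

Emit:
apply_moves([
  [0,0,-5,0,0,0],
  [0,0,-15,0,0,0],
  [0,0,-30,0,0,0],
  [0,0,-40,0,0,0],
  [0,0,-40,0,0,0],
])

```text
time: 13.4
tool_pos: [377.5, 324.0, 197.6]
tcp_rot: [180.0, -0.0, 97.0]
ft_force: [0.7, 1.0, -0.5]
finger_gap: 55.4
grip_force: 43.8
```

```bash
python3 plan.py 623 -9 200 87.3 15
```

```text
t 13.4 [377.5 324.  197.6] [180.  -0.  97.] gap 55.4 F [ 0.7  1.  -0.5] 43.8
-> (623.0, -9.0, 200.0, 87.3) 
[-24.0, 13.5, -0.2, 0.0, -0.0, 0.011],
[-23.9, 13.8, -0.2, 0.0, -0.0, 0.011],
[-23.7, 14.0, -0.2, 0.0, -0.0, 0.011],
[-23.6, 14.3, -0.2, 0.0, -0.0, 0.011],
[-23.4, 14.6, -0.1, 0.0, -0.0, 0.011],
[-23.3, 14.8, -0.2, 0.0, -0.0, 0.011],
[-23.1, 15.1, -0.1, 0.0, -0.0, 0.011],
[-22.9, 15.3, -0.2, 0.0, -0.0, 0.011],
[-22.8, 15.6, -0.1, 0.0, -0.0, 0.011],
[-22.6, 15.8, -0.2, 0.0, -0.0, 0.011],
[-22.4, 16.1, -0.1, 0.0, -0.0, 0.011],
[-22.2, 16.3, -0.2, 0.0, -0.0, 0.011],
[-22.1, 16.6, -0.1, 0.0, -0.0, 0.011],
[-21.9, 16.8, -0.2, 0.0, -0.0, 0.011],
[-21.7, 17.1, -0.1, 0.0, -0.0, 0.011]
```

Emit:
apply_moves([
  [-24,13.5,0,0,0,0.011],
  [-23.9,13.8,0,0,0,0.011],
  [-23.7,14,0,0,0,0.011],
  [-23.6,14.3,0,0,0,0.011],
  [-23.4,14.6,0,0,0,0.011],
])

```text
time: 14.02
tool_pos: [460.0, 212.4, 196.5]
tcp_rot: [179.9, -0.0, 93.9]
ft_force: [-0.4, 0.8, -1.9]
finger_gap: 55.9
grip_force: 44.0
```

Emit:
apply_moves([
  [-23.3,14.8,0,0,0,0.011],
  [-23.1,15.1,0,0,0,0.011],
  [-22.9,15.3,0,0,0,0.011],
  [-22.8,15.6,0,0,0,0.011],
  [-22.6,15.8,0,0,0,0.011],
])

```text
time: 14.65
tool_pos: [541.8, 101.3, 196.5]
tcp_rot: [180.0, -0.0, 90.7]
ft_force: [-0.5, 1.4, -1.4]
finger_gap: 55.6
grip_force: 44.0
```

Emit:
apply_moves([
  [-22.4,16.1,0,0,0,0.011],
  [-22.2,16.3,0,0,0,0.011],
  [-22.1,16.6,0,0,0,0.011],
  [-21.9,16.8,0,0,0,0.011],
  [-21.7,17.1,0,0,0,0.011],
])

```text
time: 15.28
tool_pos: [623.7, -9.8, 196.5]
tcp_rot: [180.0, 0.0, 87.6]
ft_force: [-0.2, 0.3, -1.9]
finger_gap: 55.7
grip_force: 44.0
```

Emit:
apply_moves([
  [0,0,10,0,0,0],
  [0,0,20,0,0,0],
  [0,0,20,0,0,0],
  [0,0,5,0,0,0],
  [0,0,0,0,0,0],
])

```text
time: 15.9
tool_pos: [622.5, -8.5, 139.5]
tcp_rot: [-179.9, -0.0, 87.6]
ft_force: [-0.9, -0.2, -0.9]
finger_gap: 55.7
grip_force: 43.9
```

```bash
python3 plan.py 623 -9 117 87.3 5; python3 - <<'E'
from h import *
s,p,d=snap('scene','s2'); print(models.place_of('carton1_mid','scene')[:1],models.place_of('carton2_mid','scene')[:1])
E
```

```text
t 15.9 [622.5  -8.5 139.5] [-179.9   -0.    87.6] gap 55.7 F [-0.9 -0.2 -0.9] 43.9
-> (623.0, -9.0, 117.0, 87.3) 
[-0.1, 0.1, 4.5, -0.0, -0.0, 0.001],
[-0.1, 0.1, 4.5, -0.0, -0.0, 0.001],
[-0.1, 0.1, 4.5, -0.0, -0.0, 0.001],
[-0.1, 0.1, 4.5, -0.0, -0.0, 0.001],
[-0.1, 0.2, 4.5, -0.0, -0.0, 0.001]
[{'xyz': [611.5, -92.4, 114.6], 'confidence': 0.96}] [{'xyz': [618.6, -7.7, 138.6], 'confidence': 0.89}]
```

View pics/s2.png

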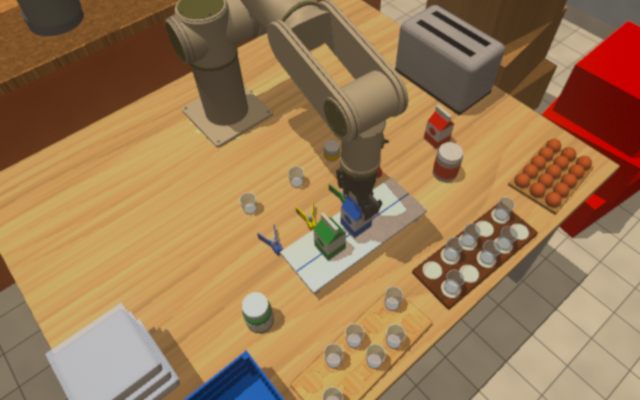

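Emit:
apply_moves([
  [0,0,9,0,0,0],
  [0,0,8,0,0,0],
  [0,0,4,0,0,0],
  [0,0,2,0,0,0],
  [0,0,0,0,0,0],
])

```text
time: 16.68
tool_pos: [623.0, -9.0, 117.1]
tcp_rot: [-180.0, -0.0, 87.6]
ft_force: [-0.2, 0.8, -1.5]
finger_gap: 55.7
grip_force: 43.9
```

Emit:
apply_moves([
  [0,0,0,0,0,0],
  [0,0,0,0,0,0],
  [0,0,0,0,0,0],
  [0,0,0,0,0,0],
  [0,0,0,0,0,0],
], fingers=85)

```text
time: 17.3
tool_pos: [623.1, -9.0, 117.3]
tcp_rot: [180.0, -0.0, 87.6]
ft_force: [-0.4, 0.2, 0.0]
finger_gap: 85.1
grip_force: 0.0
```

Emit:
apply_moves([
  [0,0,-10,0,0,0],
  [0,0,-25,0,0,0],
  [0,0,-35,0,0,0],
  [0,0,-15,0,0,0],
  [0,0,0,0,0,0],
])

```text
time: 17.92
tool_pos: [624.1, -9.1, 204.0]
tcp_rot: [179.8, 0.0, 87.6]
ft_force: [1.0, -0.3, -0.8]
finger_gap: 85.5
grip_force: 0.0
```

```bash
python3 plan.py 527 412 184 84 10; python3 fin.py 622 -8 162;  python3 fin.py 619 -93 162
```

```text
t 17.93 [624.1  -9.1 204. ] [179.8   0.   87.6] gap 85.5 F [ 1.  -0.3 -0.8] 0.0
-> (527.0, 412.0, 184.0, 84.0) 
[41.7, -11.5, 2.0, 0.0, 0.0, 0.006],
[41.6, -11.7, 1.9, 0.0, 0.0, 0.006],
[41.5, -12.0, 2.0, 0.0, 0.0, 0.006],
[41.5, -12.2, 1.9, 0.0, 0.0, 0.006],
[41.4, -12.5, 2.0, 0.0, 0.0, 0.006],
[41.3, -12.7, 1.9, 0.0, 0.0, 0.006],
[41.2, -13.0, 2.0, 0.0, 0.0, 0.006],
[41.1, -13.2, 1.9, 0.0, 0.0, 0.006],
[41.1, -13.4, 2.0, 0.0, 0.0, 0.006],
[40.9, -13.7, 1.9, 0.0, 0.0, 0.006]
2148 ((621.8630981445312, -8.81680679321289), (8.961236953735352, 56.144142150878906), 87.3671875) 178.33518712431177
364 ((616.1829223632812, -87.84519958496094), (3.0872251987457275, 55.220062255859375), 87.08247375488281) 169.50979907551925
```

Emit:
apply_moves([
  [41.7,-11.5,0,0,0,0.006],
  [41.6,-11.7,0,0,0,0.006],
  [41.5,-12,0,0,0,0.006],
  [41.5,-12.2,0,0,0,0.006],
  [41.4,-12.5,0,0,0,0.006],
])

```text
time: 18.65
tool_pos: [573.0, 202.7, 200.0]
tcp_rot: [-179.8, 0.1, 85.9]
ft_force: [0.3, 0.3, -0.2]
finger_gap: 85.0
grip_force: 0.0
```

Emit:
apply_moves([
  [41.3,-12.7,3,0,0,0.006],
  [41.2,-13,4,0,0,0.006],
  [41.1,-13.2,4,0,0,0.006],
  [41.1,-13.4,4,0,0,0.006],
  [40.9,-13.7,4,0,0,0.006],
])

```text
time: 19.27
tool_pos: [524.6, 412.8, 180.8]
tcp_rot: [-179.9, 0.1, 84.1]
ft_force: [0.9, -0.0, -0.3]
finger_gap: 85.2
grip_force: 0.0
```

Emit:
apply_moves([
  [0,0,0,0,0,0],
  [0,0,0,0,0,0],
  [0,0,0,0,0,0],
  [0,0,0,0,0,0],
  [0,0,0,0,0,0],
])

```text
time: 19.9
tool_pos: [526.4, 411.5, 183.5]
tcp_rot: [180.0, -0.0, 84.1]
ft_force: [0.2, 0.7, 0.0]
finger_gap: 84.9
grip_force: 0.0
```

```bash
python3 fin.py 527 416 112; python3 plan.py 527 416 65 84 5
```

```text
1503 ((525.7086181640625, 419.95263671875), (8.80888557434082, 56.2957763671875), 84.59855651855469) 128.47080459184798
t 19.95 [526.3 411.6 183.5] [180.   -0.   84.1] gap 85.1 F [-0.4 -0.1  0.8] 0.0
-> (527.0, 416.0, 65.0, 84.0) 
[0.9, 0.0, 23.7, 0.0, -0.0, 0.0],
[0.9, 0.1, 23.7, 0.0, -0.0, 0.0],
[0.9, 0.0, 23.7, 0.0, -0.0, 0.0],
[0.8, 0.1, 23.7, 0.0, -0.0, 0.0],
[0.9, 0.0, 23.7, 0.0, -0.0, 0.0]
```

Emit:
apply_moves([
  [4,0,20,0,0,0],
  [4,0,24,0,0,0],
  [0,0,25,0,0,0],
  [0,0,25,0,0,0],
  [0,0,24,0,0,0],
])

```text
time: 20.58
tool_pos: [525.9, 419.7, 62.5]
tcp_rot: [-179.9, 0.1, 84.2]
ft_force: [0.2, -0.3, -0.4]
finger_gap: 85.2
grip_force: 0.0
```

Emit:
apply_moves([
  [0,0,0,0,0,0],
  [0,0,0,0,0,0],
  [0,0,0,0,0,0],
  [0,0,0,0,0,0],
  [0,0,0,0,0,0],
], fingers=40)

```text
time: 21.2
tool_pos: [526.9, 420.1, 65.6]
tcp_rot: [180.0, -0.0, 84.2]
ft_force: [-1.0, -0.6, -1.7]
finger_gap: 55.7
grip_force: 50.1
```

Emit:
apply_moves([
  [0,0,-5,0,0,0],
  [0,0,-15,0,0,0],
  [0,0,-30,0,0,0],
  [0,0,-40,0,0,0],
  [0,0,-40,0,0,0],
])

```text
time: 21.82
tool_pos: [526.9, 420.1, 197.9]
tcp_rot: [180.0, -0.0, 84.2]
ft_force: [0.2, 0.6, -2.3]
finger_gap: 55.2
grip_force: 50.2
```

```bash
python3 plan.py 627 76 200 87.3 15
```

```text
t 21.82 [526.9 420.1 197.9] [180.   -0.   84.2] gap 55.2 F [ 0.2  0.6 -2.3] 50.2
-> (627.0, 76.0, 200.0, 87.3) 
[-22.1, 9.0, -0.1, 0.0, -0.0, -0.004],
[-22.2, 8.9, -0.2, 0.0, -0.0, -0.004],
[-22.2, 8.8, -0.1, 0.0, -0.0, -0.004],
[-22.2, 8.7, -0.2, 0.0, -0.0, -0.004],
[-22.3, 8.6, -0.1, 0.0, -0.0, -0.004],
[-22.3, 8.5, -0.2, 0.0, -0.0, -0.004],
[-22.4, 8.4, -0.1, 0.0, -0.0, -0.004],
[-22.4, 8.4, -0.2, 0.0, -0.0, -0.004],
[-22.4, 8.3, -0.1, 0.0, -0.0, -0.004],
[-22.5, 8.2, -0.2, 0.0, -0.0, -0.004],
[-22.5, 8.1, -0.1, 0.0, -0.0, -0.004],
[-22.5, 8.0, -0.2, 0.0, -0.0, -0.004],
[-22.5, 7.9, -0.1, 0.0, -0.0, -0.004],
[-22.6, 7.8, -0.2, 0.0, -0.0, -0.004],
[-22.6, 7.6, -0.1, 0.0, -0.0, -0.004]
```

Emit:
apply_moves([
  [-22.1,9,0,0,0,-0.004],
  [-22.2,8.9,0,0,0,-0.004],
  [-22.2,8.8,0,0,0,-0.004],
  [-22.2,8.7,0,0,0,-0.004],
  [-22.3,8.6,0,0,0,-0.004],
])

```text
time: 22.45
tool_pos: [560.7, 304.8, 196.9]
tcp_rot: [179.9, -0.0, 85.3]
ft_force: [0.3, 0.2, -2.7]
finger_gap: 55.3
grip_force: 50.2
```

Emit:
apply_moves([
  [-22.3,8.5,0,0,0,-0.004],
  [-22.4,8.4,0,0,0,-0.004],
  [-22.4,8.4,0,0,0,-0.004],
  [-22.4,8.3,0,0,0,-0.004],
  [-22.5,8.2,0,0,0,-0.004],
])

```text
time: 23.08
tool_pos: [594.1, 189.9, 196.9]
tcp_rot: [179.9, -0.0, 86.5]
ft_force: [1.4, 0.5, -1.4]
finger_gap: 55.5
grip_force: 50.2
```

Emit:
apply_moves([
  [-22.5,8.1,0,0,0,-0.004],
  [-22.5,8,0,0,0,-0.004],
  [-22.5,7.9,0,0,0,-0.004],
  [-22.6,7.8,0,0,0,-0.004],
  [-22.6,7.6,0,0,0,-0.004],
])

```text
time: 23.7
tool_pos: [627.4, 75.2, 196.9]
tcp_rot: [179.9, -0.0, 87.6]
ft_force: [-0.2, 0.4, -1.5]
finger_gap: 55.6
grip_force: 50.2
```

Emit:
apply_moves([
  [0,0,10,0,0,0],
  [0,0,20,0,0,0],
  [0,0,20,0,0,0],
  [0,0,5,0,0,0],
  [0,0,0,0,0,0],
])

```text
time: 24.32
tool_pos: [626.2, 76.3, 139.3]
tcp_rot: [-179.9, 0.0, 87.6]
ft_force: [-0.1, -0.3, -1.2]
finger_gap: 55.7
grip_force: 50.1
```

```bash
python3 plan.py 627 76 117 87.3 5; python3 - <<'E'
from h import *
s,p,d=snap('scene'); print([models.place_of(f'carton{i}_mid','scene')[:1] for i in (1,2,3)])
s,p,d=snap('side'); print([models.place_of(f'carton{i}_mid','side')[:1] for i in (1,2,3)])
E
```

```text
t 24.32 [626.2  76.3 139.3] [-179.9    0.    87.6] gap 55.7 F [-0.1 -0.3 -1.2] 50.1
-> (627.0, 76.0, 117.0, 87.3) 
[-0.1, 0.2, 4.5, -0.0, 0.0, 0.001],
[-0.1, 0.2, 4.5, -0.0, 0.0, 0.001],
[-0.0, 0.1, 4.4, -0.0, 0.0, 0.001],
[-0.1, 0.2, 4.5, -0.0, 0.0, 0.001],
[-0.0, 0.1, 4.4, -0.0, 0.0, 0.001]
[[{'xyz': [612.9, -93.9, 115.8], 'confidence': 0.89}], [{'xyz': [618.1, -11.1, 118.0], 'confidence': 0.64}], [{'xyz': [624.7, 77.3, 134.5], 'confidence': 0.57}]]
[[{'xyz': [494.4, -181.3, 13.4], 'confidence': 0.4}], [{'xyz': [629.3, -9.9, 116.5], 'confidence': 0.73}], [{'xyz': [628.9, 76.1, 142.4], 'confidence': 0.7}]]
```

Emit:
apply_moves([
  [0,0,9,0,0,0],
  [0,0,8,0,0,0],
  [0,0,4,0,0,0],
  [0,0,2,0,0,0],
  [0,0,0,0,0,0],
])

```text
time: 25.35
tool_pos: [626.8, 75.9, 117.1]
tcp_rot: [-180.0, 0.0, 87.6]
ft_force: [0.5, 0.7, -2.3]
finger_gap: 55.6
grip_force: 50.3
```

Emit:
apply_moves([
  [0,0,0,0,0,0],
  [0,0,0,0,0,0],
  [0,0,0,0,0,0],
  [0,0,0,0,0,0],
  [0,0,0,0,0,0],
], fingers=85)

```text
time: 25.98
tool_pos: [626.9, 75.9, 117.3]
tcp_rot: [180.0, 0.0, 87.6]
ft_force: [0.5, 0.2, -0.1]
finger_gap: 85.0
grip_force: 0.0
```

Emit:
apply_moves([
  [0,0,-10,0,0,0],
  [0,0,-25,0,0,0],
  [0,0,-35,0,0,0],
  [0,0,-15,0,0,0],
  [0,0,0,0,0,0],
])

```text
time: 26.6
tool_pos: [627.8, 76.0, 204.0]
tcp_rot: [179.8, -0.0, 87.6]
ft_force: [-0.0, 0.3, 0.7]
finger_gap: 85.3
grip_force: 0.0
```

```bash
python3 fin.py 627 76 162; python3 fin.py 622 -8 162; python3 plan.py 468 65 170 -18 15
```

```text
2178 ((626.9944458007812, 76.2645492553711), (9.115154266357422, 55.92271423339844), 87.87820434570312) 178.19991232635772
151 ((627.6077880859375, -5.058401107788086), (2.1874210834503174, 43.88943099975586), 87.07156372070312) 167.23791602492895
t 26.7 [626.3  75.9 201. ] [-179.9    0.    87.6] gap 85.1 F [ 0.   0.7 -0.2] 0.0
-> (468.0, 65.0, 170.0, -18.0) 
[-1.2, -10.5, 2.1, -0.0, 0.0, 0.123],
[-2.4, -10.3, 2.1, -0.0, 0.0, 0.123],
[-3.7, -9.9, 2.1, -0.0, 0.0, 0.123],
[-4.9, -9.4, 2.1, -0.0, 0.0, 0.123],
[-6.0, -8.7, 2.1, -0.0, 0.0, 0.123],
[-7.0, -7.9, 2.1, -0.0, 0.0, 0.123],
[-7.9, -7.0, 2.1, -0.0, 0.0, 0.123],
[-8.7, -6.0, 2.1, -0.0, 0.0, 0.123],
[-9.4, -4.8, 2.1, -0.0, 0.0, 0.123],
[-9.9, -3.7, 2.1, -0.0, 0.0, 0.123],
[-10.3, -2.4, 2.1, -0.0, 0.0, 0.123],
[-10.5, -1.1, 2.0, -0.0, 0.0, 0.123],
[-10.6, 0.2, 2.1, -0.0, 0.0, 0.123],
[-10.5, 1.5, 2.0, -0.0, 0.0, 0.123],
[-10.3, 2.7, 2.1, -0.0, 0.0, 0.123]
```

Emit:
apply_moves([
  [-1.2,-10.5,0,0,0,0.123],
  [-2.4,-10.3,0,0,0,0.123],
  [-3.7,-9.9,0,0,0,0.123],
  [-4.9,-9.4,0,0,0,0.123],
  [-6,-8.7,0,0,0,0.123],
])

```text
time: 27.32
tool_pos: [572.6, 72.2, 200.0]
tcp_rot: [-179.9, 0.1, 52.1]
ft_force: [-0.1, -0.4, 0.3]
finger_gap: 85.1
grip_force: 0.0
```

Emit:
apply_moves([
  [-7,-7.9,0,0,0,0.123],
  [-7.9,-7,0,0,0,0.123],
  [-8.7,-6,0,0,0,0.123],
  [-9.4,-4.8,0,0,0,0.123],
  [-9.9,-3.7,0,0,0,0.123],
])

```text
time: 27.95
tool_pos: [520.0, 68.7, 200.2]
tcp_rot: [-180.0, 0.2, 16.9]
ft_force: [0.2, 0.9, 0.0]
finger_gap: 85.6
grip_force: 0.0
```

Emit:
apply_moves([
  [-10.3,-2.4,6,0,0,0.123],
  [-10.5,-1.1,6,0,0,0.123],
  [-10.6,0.2,6,0,0,0.123],
  [-10.5,1.5,6,0,0,0.123],
  [-10.3,2.7,6,0,0,0.123],
])

```text
time: 28.58
tool_pos: [467.0, 65.0, 170.1]
tcp_rot: [179.9, 0.2, -18.4]
ft_force: [-1.0, -0.3, -0.4]
finger_gap: 85.4
grip_force: 0.0
```

Emit:
apply_moves([
  [0,0,0,0,0,0],
  [0,0,0,0,0,0],
  [0,0,0,0,0,0],
  [0,0,0,0,0,0],
  [0,0,0,0,0,0],
])

```text
time: 29.2
tool_pos: [468.7, 65.1, 172.4]
tcp_rot: [-180.0, -0.0, -18.1]
ft_force: [-0.6, 0.9, -0.6]
finger_gap: 84.9
grip_force: 0.0
```

```bash
cat > clip.py <<'E'
from h import *
import sys
# clip.py x y : fit of the clip near x,y from the wrist depth
x,y=map(float,sys.argv[1:3])
s,p,d=snap('wrist',sys.argv[3] if len(sys.argv)>3 else None); W=world('wrist',d,s);X,Y,Z=W[...,0],W[...,1],W[...,2]
hsv=cv2.cvtColor(p,cv2.COLOR_RGB2HSV)
m=(d>0)&(Z>20)&(Z<36)&(np.hypot(X-x,Y-y)<58)
q=W[m]; print(len(q),'topz',np.round(np.median(q[:,2]),1))
# axis: search yaw giving best left/right symmetry of top points
r=cv2.minAreaRect(q[:,:2].astype(np.float32)); print(r)
B=cv2.boxPoints(r); e=B[1]-B[0],B[2]-B[1]; a=max(e,key=np.linalg.norm); a=a/np.linalg.norm(a); a=a if a[0]>0 else -a
u=(q[:,:2]-r[0])@a; v=(q[:,:2]-r[0])@np.array([-a[1],a[0]])
print('yaw',np.degrees(np.arctan2(a[1],a[0])),'long',u.min(),u.max(),'mid v at jaws',np.median(v[u>u.max()-25]),'at tails',(v[u<u.min()+15].max()+v[u<u.min()+15].min())/2)
piv=np.array(r[0])+4*a; print('pivot',piv,'tailpt',piv-33*a)
E
python3 clip.py 499 55 w4; python3 plan.py 468 65 30 -18 5
```

```text
1062 topz 28.0
((493.553466796875, 59.29331970214844), (52.71784591674805, 75.20252227783203), 70.85751342773438)
yaw -19.142479 long -37.60131300479113 37.60123288661921 mid v at jaws 2.2921569224774956 at tails -2.7329350285043574e-06
pivot [497.33229089  57.98164606] tailpt [466.1569922   68.80295324]
t 29.25 [468.7  65.1 172.4] [-180.    -0.   -18.1] gap 85.1 F [-0.1  0.1 -0.7] 0.0
-> (468.0, 65.0, 30.0, -18.0) 
[-0.1, 0.1, 28.5, -0.0, -0.0, -0.0],
[-0.1, 0.1, 28.5, -0.0, -0.0, -0.0],
[-0.1, 0.0, 28.5, -0.0, -0.0, -0.0],
[-0.2, 0.1, 28.4, -0.0, -0.0, -0.0],
[-0.1, 0.0, 28.5, -0.0, -0.0, -0.0]
```

View pics/w4.png

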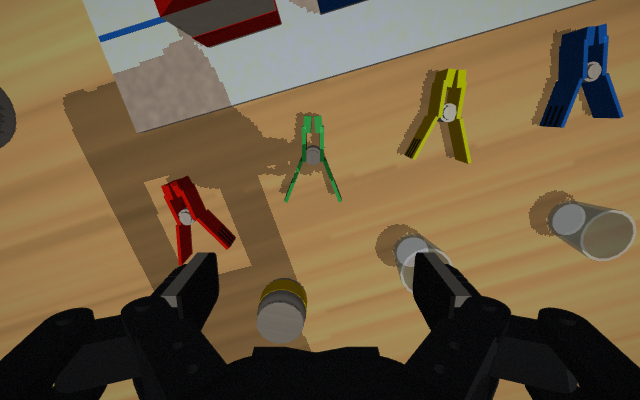

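Emit:
apply_moves([
  [-2,-1.5,35,0,0,0],
  [-1.5,-1.5,40,0,0,0],
  [0,0,40,0,0,0],
  [0,0,30,0,0,0],
  [0,0,15,0,0,0],
])

```text
time: 29.88
tool_pos: [464.9, 69.0, 10.5]
tcp_rot: [179.9, 0.1, -18.1]
ft_force: [0.0, -0.0, -0.2]
finger_gap: 84.8
grip_force: 0.0
```

Emit:
apply_moves([
  [0,0,4,0,0,0],
  [0,0,3,0,0,0],
  [0,0,0,0,0,0],
  [0,0,0,0,0,0],
  [0,0,0,0,0,0],
])

```text
time: 30.5
tool_pos: [466.6, 69.0, 5.8]
tcp_rot: [-180.0, -0.0, -18.1]
ft_force: [-0.1, 0.1, 0.5]
finger_gap: 85.0
grip_force: 0.0
```

Emit:
apply_moves([
  [0,0,0,0,0,0],
  [0,0,0,0,0,0],
  [0,0,0,0,0,0],
  [0,0,0,0,0,0],
  [0,0,0,0,0,0],
], fingers=10, grip_force=30)

```text
time: 31.12
tool_pos: [467.1, 69.2, 6.3]
tcp_rot: [-180.0, -0.1, -18.1]
ft_force: [-1.8, 0.3, 8.0]
finger_gap: 17.4
grip_force: 31.1
```

Emit:
apply_moves([
  [0,0,0,0,0,0],
  [0,0,0,0,0,0],
  [0,0,0,0,0,0],
  [0,0,0,0,0,0],
  [0,0,0,0,0,0],
])

```text
time: 31.75
tool_pos: [467.1, 69.1, 6.3]
tcp_rot: [-180.0, -0.1, -18.1]
ft_force: [-1.5, 0.6, 7.7]
finger_gap: 17.3
grip_force: 31.1
```

```bash
python3 - <<'E'
from h import *
s,p,d=snap('wrist','w5')
E
python3 plan.py 468 65 30 -18 5 | head -1
```

```text
t 31.8 [467.1  69.1   6.3] [-1.80e+02 -1.00e-01 -1.81e+01] gap 17.4 F [-1.6  0.7  7.6] 31.1
```

View pics/w5.png

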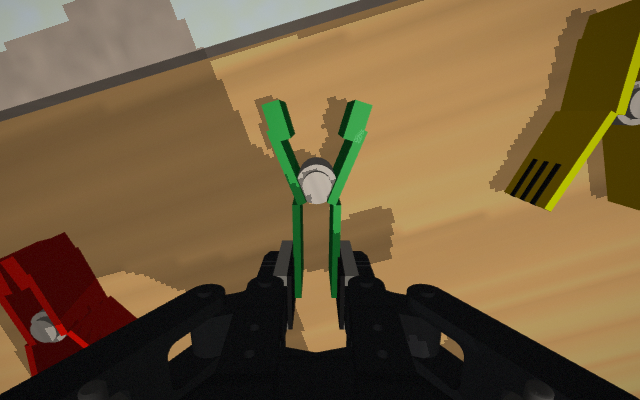

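Emit:
apply_moves([
  [0,0,-5,0,0,0],
  [0,0,-20,0,0,0],
  [0,0,-50,0,0,0],
  [0,0,-50,0,0,0],
  [0,0,-45,0,0,0],
])

```text
time: 32.42
tool_pos: [466.0, 69.0, 177.2]
tcp_rot: [-180.0, -0.0, -18.1]
ft_force: [0.9, -0.5, -0.3]
finger_gap: 17.5
grip_force: 30.5
```

```bash
python3 plan.py 502 81.7 175 -2.5 5
```

```text
t 32.42 [466.   69.  177.2] [-180.    -0.   -18.1] gap 17.5 F [ 0.9 -0.5 -0.3] 30.5
-> (502.0, 81.7, 175.0, -2.5) 
[6.0, -4.7, 0.4, -0.0, -0.0, -0.055],
[6.3, -4.3, 0.5, -0.0, -0.0, -0.055],
[6.5, -3.9, 0.4, -0.0, -0.0, -0.055],
[6.8, -3.6, 0.5, -0.0, -0.0, -0.055],
[6.9, -3.2, 0.4, -0.0, -0.0, -0.055]
```

Emit:
apply_moves([
  [6,-4.7,0,0,0,-0.055],
  [6.3,-4.3,0,0,0,-0.055],
  [6.5,-3.9,0,0,0,-0.055],
  [6.8,-3.6,0,0,0,-0.055],
  [6.9,-3.2,0,0,0,-0.055],
])

```text
time: 33.05
tool_pos: [502.1, 81.7, 175.2]
tcp_rot: [180.0, 0.0, -2.3]
ft_force: [-0.7, -0.4, -0.2]
finger_gap: 17.8
grip_force: 30.6
```

Emit:
apply_moves([
  [0,0,4,0,0,0],
  [0,0,4,0,0,0],
  [0,0,4,0,0,0],
  [0,0,0,0,0,0],
  [0,0,0,0,0,0],
])

```text
time: 33.67
tool_pos: [502.1, 81.7, 163.4]
tcp_rot: [-180.0, -0.0, -2.4]
ft_force: [-0.0, 0.1, -1.2]
finger_gap: 17.4
grip_force: 30.6
```

```bash
cat > held.py <<'E'
from h import *
import sys
# held.py finx finy name: held clip and fin, in tool coordinates
fx,fy=map(float,sys.argv[1:3])
s,p,d=snap('wrist',sys.argv[3]); W=world('wrist',d,s)
R=Ro.from_euler('xyz',s['tcp_rot'],degrees=True).as_matrix(); T=(W-np.array(s['tool_pos']))@R
X,Y,Z=W[...,0],W[...,1],W[...,2]
print('tcp',np.round(s['tool_pos'],1),np.round(s['tcp_rot'],1))
m=(d>0)&(Z>162)&(Z<184)&(np.hypot(X-fx,Y-fy)<45)&(T[...,0]>78)
r=cv2.minAreaRect(W[m][:,:2].astype(np.float32)); print('fin world',r,'tool mid',np.round((T[m].max(0)+T[m].min(0))/2,1),m.sum(),Z[m].max())
k=(d>0)&(T[...,0]>45)&(T[...,0]<76)&(abs(T[...,1])<30)&(abs(T[...,2])<50)
q=T[k]; print('jaws x',q[:,0].min(),q[:,0].max(),'y',q[:,1].min(),q[:,1].max(),'top tool z',np.percentile(q[:,2],[2,20,50]),k.sum())
k=(d>0)&(T[...,0]>18)&(T[...,0]<42)&(abs(T[...,1])<30)&(abs(T[...,2])<50)
q=T[k]; print('near pivot y',q[:,1].min(),q[:,1].max(),'z',np.percentile(q[:,2],[2,20,50]))
E
python3 held.py 627 76 w6; python3 plan.py 553 79.5 163 -2.5 5
```

```text
tcp [502.1  81.7 163.4] [-180.    -0.    -2.4]
fin world ((602.1761474609375, 76.97345733642578), (7.979644775390625, 7.374992370605469), 86.84718322753906) tool mid [100.2   0.5  -6.6] 689 177.93398691420634
jaws x 45.002132707695225 69.97959351299599 y -19.43780280271657 19.411609873269448 top tool z [-22.77048124 -21.93847129 -21.16706761] 3169
near pivot y -11.45934375981256 11.23298786532644 z [-22.79716088 -22.06173681 -21.42509233]
t 33.73 [502.2  81.6 163.5] [-180.    -0.    -2.4] gap 17.4 F [ 0.6 -0.7  0.3] 30.6
-> (553.0, 79.5, 163.0, -2.5) 
[10.2, 0.0, 0.1, -0.0, -0.0, 0.0],
[10.2, 0.0, 0.1, -0.0, -0.0, 0.0],
[10.1, 0.0, 0.1, -0.0, -0.0, 0.0],
[10.2, 0.0, 0.1, -0.0, -0.0, 0.0],
[10.1, 0.0, 0.1, -0.0, -0.0, 0.0]
```

View pics/w6.png

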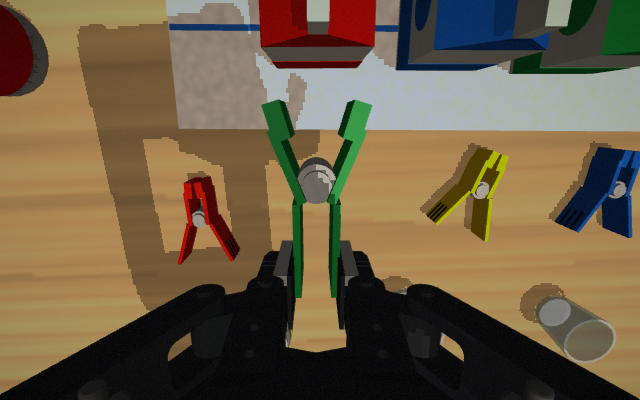

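Emit:
apply_moves([
  [10,0.1,0,0,0,0],
  [12,0.1,0,0,0,0],
  [12,0.1,0,0,0,0],
  [10,0.1,0,0,0,0],
  [4,0.1,0,0,0,0],
])

```text
time: 34.35
tool_pos: [550.7, 79.1, 163.1]
tcp_rot: [180.0, 0.0, -2.4]
ft_force: [0.6, 0.1, -0.0]
finger_gap: 17.7
grip_force: 30.6
```

Emit:
apply_moves([
  [0,0,0,0,0,0],
  [0,0,0,0,0,0],
  [0,0,0,0,0,0],
  [0,0,0,0,0,0],
  [0,0,0,0,0,0],
])

```text
time: 34.98
tool_pos: [550.0, 79.2, 163.4]
tcp_rot: [-180.0, -0.0, -2.4]
ft_force: [0.8, -0.6, -0.3]
finger_gap: 17.4
grip_force: 30.6
```

Emit:
apply_moves([
  [0,0,0,0,0,0],
  [0,0,0,0,0,0],
  [0,0,0,0,0,0],
  [0,0,0,0,0,0],
  [0,0,0,0,0,0],
], fingers=66)

```text
time: 35.6
tool_pos: [550.1, 79.2, 163.3]
tcp_rot: [-180.0, -0.0, -2.4]
ft_force: [-0.6, -0.1, 0.5]
finger_gap: 65.9
grip_force: 0.0
```

```bash
python3 - <<'E'
from h import *
s,p,d=snap('wrist','w7'); print(s['tool_pos'],s['finger_gap'],s['ft_force'])
E
python3 plan.py 468 -54 210 -18 10
```

```text
[550.07164038  79.22948184 163.32364252] 65.89678790275212 [-0.6204598  -0.10954257  0.47627536]
t 35.65 [550.   79.2 163.3] [180.    0.   -2.4] gap 66.1 F [ 0.4  0.5 -0.8] 0.0
-> (468.0, -54.0, 210.0, -18.0) 
[-7.7, 13.6, -4.7, 0.0, 0.0, 0.027],
[-7.3, 13.9, -4.7, 0.0, 0.0, 0.027],
[-6.9, 14.0, -4.7, 0.0, 0.0, 0.027],
[-6.5, 14.2, -4.7, 0.0, 0.0, 0.027],
[-6.1, 14.4, -4.7, 0.0, 0.0, 0.027],
[-5.7, 14.6, -4.6, 0.0, 0.0, 0.027],
[-5.4, 14.7, -4.7, 0.0, 0.0, 0.027],
[-4.9, 14.8, -4.6, 0.0, 0.0, 0.027],
[-4.6, 15.0, -4.7, 0.0, 0.0, 0.027],
[-4.1, 15.1, -4.6, 0.0, 0.0, 0.027]
```

View pics/w7.png

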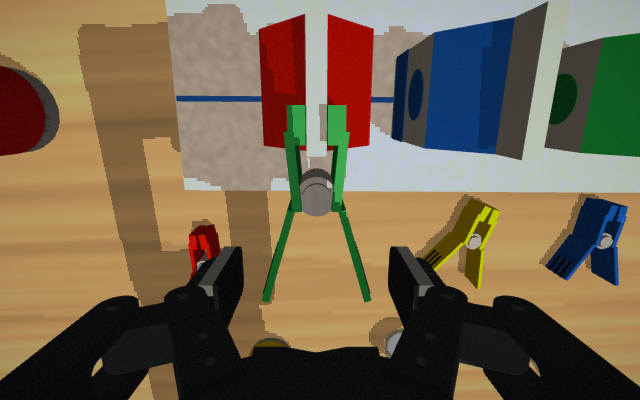

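Emit:
apply_moves([
  [0,0,-10,0,0,0],
  [0,0,-15,0,0,0],
  [0,0,-20,0,0,0],
  [0,0,-5,0,0,0],
  [0,0,0,0,0,0],
])

```text
time: 36.28
tool_pos: [550.5, 79.2, 214.2]
tcp_rot: [-180.0, -0.1, -2.4]
ft_force: [0.7, -0.5, 0.2]
finger_gap: 66.1
grip_force: 0.0
```

Emit:
apply_moves([
  [-7.7,13.6,0,0,0,0.027],
  [-7.3,13.9,0,0,0,0.027],
  [-6.9,14,0,0,0,0.027],
  [-6.5,14.2,0,0,0,0.027],
  [-6.1,14.4,0,0,0,0.027],
], fingers=85)

```text
time: 36.9
tool_pos: [508.4, 11.6, 213.3]
tcp_rot: [180.0, -0.0, -10.2]
ft_force: [0.5, 0.6, 0.4]
finger_gap: 85.1
grip_force: 0.0
```

Emit:
apply_moves([
  [-5.7,14.6,10,0,0,0.027],
  [-5.4,14.7,10,0,0,0.027],
  [-4.9,14.8,10,0,0,0.027],
  [-4.6,15,10,0,0,0.027],
  [-4.1,15.1,0,0,0,0.027],
])

```text
time: 37.52
tool_pos: [466.7, -54.7, 172.0]
tcp_rot: [180.0, 0.1, -17.9]
ft_force: [-0.3, -0.3, 0.0]
finger_gap: 84.9
grip_force: 0.0
```

Emit:
apply_moves([
  [0,0,0,0,0,0],
  [0,0,0,0,0,0],
  [0,0,0,0,0,0],
  [0,0,0,0,0,0],
  [0,0,0,0,0,0],
])

```text
time: 38.15
tool_pos: [468.1, -53.8, 173.3]
tcp_rot: [-180.0, -0.0, -17.8]
ft_force: [0.5, -0.2, 0.2]
finger_gap: 84.8
grip_force: 0.0
```

```bash
cat >> clip.py <<'E'
R=Ro.from_euler('xyz',s['tcp_rot'],degrees=True).as_matrix(); t=(q-np.array(s['tool_pos']))@R
J=t[:,0]>t[:,0].max()-14; L=t[:,0]<t[:,0].min()+15
f=lambda k:(t[k,1].min()+t[k,1].max())/2
print('tcp',np.round(s['tool_pos'],1),np.round(s['tcp_rot'],1),'tool x',t[:,0].min(),t[:,0].max(),'mid y jaws/tails',f(J),f(L))
E
python3 clip.py 499 -65
```

```text
1074 topz 28.1
((493.4384460449219, -61.39994812011719), (52.84937286376953, 75.42573547363281), 68.4715805053711)
yaw -21.528421 long -37.71288282439349 37.71286766794502 mid v at jaws -1.9678960447287555 at tails -7.035278317246707e-06
pivot [497.15938878 -62.86779904] tailpt [466.46161199 -50.75802922]
tcp [468.1 -53.8 173.3] [-180.    -0.   -17.8] tool x -12.91340444512027 64.48954702905586 mid y jaws/tails 1.7209574606855025 -2.8796541793319363
```

Emit:
apply_moves([
  [-2,-1.5,35,0,0,0],
  [-2,-1.4,40,0,0,0],
  [0,0,40,0,0,0.037],
  [0,0,30,0,0,0.036],
  [0,0,15,0,0,0],
])

```text
time: 38.83
tool_pos: [463.9, -49.7, 11.5]
tcp_rot: [180.0, 0.2, -22.0]
ft_force: [-0.5, -0.1, 0.0]
finger_gap: 84.8
grip_force: 0.0
```

Emit:
apply_moves([
  [0,0,4,0,0,0],
  [0,0,4,0,0,0],
  [0,0,0,0,0,0],
  [0,0,0,0,0,0],
  [0,0,0,0,0,0],
])

```text
time: 39.45
tool_pos: [465.5, -50.1, 5.8]
tcp_rot: [-180.0, -0.1, -22.0]
ft_force: [0.0, 0.2, 0.5]
finger_gap: 84.6
grip_force: 0.0
```

Emit:
apply_moves([
  [0,0,0,0,0,0],
  [0,0,0,0,0,0],
  [0,0,0,0,0,0],
  [0,0,0,0,0,0],
  [0,0,0,0,0,0],
], fingers=10, grip_force=30)

```text
time: 40.08
tool_pos: [466.0, -50.1, 6.3]
tcp_rot: [-180.0, -0.1, -22.0]
ft_force: [-2.4, 0.2, 7.7]
finger_gap: 17.6
grip_force: 30.8
```

Emit:
apply_moves([
  [0,0,0,0,0,0],
  [0,0,0,0,0,0],
  [0,0,0,0,0,0],
  [0,0,0,0,0,0],
  [0,0,0,0,0,0],
])

```text
time: 40.7
tool_pos: [466.0, -50.1, 6.3]
tcp_rot: [-180.0, -0.1, -22.0]
ft_force: [-2.0, 0.8, 7.7]
finger_gap: 17.1
grip_force: 30.8
```

Emit:
apply_moves([
  [0,0,-5,0,0,0],
  [0,0,-20,0,0,0],
  [0,0,-50,0,0,0],
  [0,0,-50,0,0,0],
  [0,0,-45,0,0,0],
])

```text
time: 41.32
tool_pos: [465.0, -50.0, 177.2]
tcp_rot: [-180.0, -0.0, -22.0]
ft_force: [1.8, -0.4, -1.0]
finger_gap: 17.3
grip_force: 30.3
```

```bash
python3 plan.py 498 -3.4 176 -2.7 10
```

```text
t 41.33 [465.  -50.  177.2] [-180.   -0.  -22.] gap 17.3 F [ 1.8 -0.4 -1. ] 30.3
-> (498.0, -3.4, 176.0, -2.7) 
[1.3, -5.6, 0.1, 0.0, -0.0, -0.034],
[1.5, -5.5, 0.1, 0.0, -0.0, -0.034],
[1.7, -5.5, 0.1, 0.0, -0.0, -0.034],
[1.9, -5.4, 0.1, 0.0, -0.0, -0.034],
[2.1, -5.3, 0.1, 0.0, -0.0, -0.034],
[2.2, -5.2, 0.1, 0.0, -0.0, -0.034],
[2.4, -5.2, 0.2, 0.0, -0.0, -0.034],
[2.6, -5.1, 0.1, 0.0, -0.0, -0.034],
[2.8, -5.0, 0.2, 0.0, -0.0, -0.034],
[2.9, -4.9, 0.1, 0.0, -0.0, -0.034]
```

Emit:
apply_moves([
  [1.3,-5.6,0,0,0,-0.034],
  [1.5,-5.5,0,0,0,-0.034],
  [1.7,-5.5,0,0,0,-0.034],
  [1.9,-5.4,0,0,0,-0.034],
  [2.1,-5.3,0,0,0,-0.034],
])

```text
time: 41.95
tool_pos: [481.5, -26.3, 174.5]
tcp_rot: [180.0, 0.1, -12.1]
ft_force: [0.9, -0.5, -0.5]
finger_gap: 17.6
grip_force: 30.4
```

Emit:
apply_moves([
  [2.2,-5.2,0,0,0,-0.034],
  [2.4,-5.2,0,0,0,-0.034],
  [2.6,-5.1,0,0,0,-0.034],
  [2.8,-5,0,0,0,-0.034],
  [2.9,-4.9,0,0,0,-0.034],
])

```text
time: 42.58
tool_pos: [498.4, -3.1, 175.3]
tcp_rot: [-180.0, -0.0, -2.4]
ft_force: [0.9, -0.0, -0.5]
finger_gap: 17.6
grip_force: 30.3
```

Emit:
apply_moves([
  [0,0,4,0,0,0],
  [0,0,4,0,0,0],
  [0,0,4,0,0,0],
  [0,0,0,0,0,0],
  [0,0,0,0,0,0],
])

```text
time: 43.2
tool_pos: [498.2, -3.5, 163.3]
tcp_rot: [180.0, -0.0, -2.5]
ft_force: [-0.2, 0.3, -0.4]
finger_gap: 17.3
grip_force: 30.3
```

```bash
python3 held.py 622 -9 w8
```

```text
tcp [498.2  -3.5 163.3] [180.   -0.   -2.5]
fin world ((597.6510620117188, -8.14161491394043), (7.985754489898682, 8.534093856811523), 86.62513732910156) tool mid [99.6  0.2 -6.6] 764 177.7921430812957
jaws x 45.00565634318448 71.03414866615137 y -19.688979170422076 19.36044020518209 top tool z [-22.80016839 -21.95134551 -21.15346865] 3389
near pivot y -11.115152582389438 10.424370049950753 z [-22.83721115 -22.08846125 -21.4904984 ]
```

Emit:
apply_moves([
  [10,0,0,0,0,0],
  [12,0,0,0,0,0],
  [12,0,0,0,0,0],
  [9,0,0,0,0,0],
  [4,0,0,0,0,0],
])

```text
time: 43.88
tool_pos: [545.7, -5.5, 163.1]
tcp_rot: [-180.0, 0.0, -2.5]
ft_force: [-0.4, 1.1, -0.3]
finger_gap: 17.9
grip_force: 30.3
```

Emit:
apply_moves([
  [0,0,0,0,0,0],
  [0,0,0,0,0,0],
  [0,0,0,0,0,0],
  [0,0,0,0,0,0],
  [0,0,0,0,0,0],
])

```text
time: 44.5
tool_pos: [545.1, -5.5, 163.4]
tcp_rot: [-180.0, -0.0, -2.5]
ft_force: [-0.3, 0.3, -0.7]
finger_gap: 17.6
grip_force: 30.3
```

Emit:
apply_moves([
  [0,0,0,0,0,0],
  [0,0,0,0,0,0],
  [0,0,0,0,0,0],
  [0,0,0,0,0,0],
  [0,0,0,0,0,0],
], fingers=66)

```text
time: 45.12
tool_pos: [545.1, -5.5, 163.3]
tcp_rot: [-180.0, -0.0, -2.5]
ft_force: [-0.1, 0.1, -0.7]
finger_gap: 66.1
grip_force: 0.0
```

Emit:
apply_moves([
  [0,0,-10,0,0,0],
  [0,0,-15,0,0,0],
  [0,0,-20,0,0,0],
  [0,0,-5,0,0,0],
  [0,0,0,0,0,0],
])

```text
time: 45.75
tool_pos: [545.6, -5.5, 214.2]
tcp_rot: [180.0, -0.1, -2.5]
ft_force: [-0.6, -0.1, -0.0]
finger_gap: 66.0
grip_force: 0.0
```

```bash
python3 - <<'E'
from h import *
s,p,d=snap('wrist','w9')
E
python3 plan.py 464 -177 172 -10 10
```

```text
t 45.8 [545.2  -5.5 213.3] [180.   -0.   -2.5] gap 66.2 F [-0.5 -0.6 -0.3] 0.0
-> (464.0, -177.0, 172.0, -10.0) 
[-7.4, 17.5, 4.1, 0.0, -0.0, 0.013],
[-7.1, 17.6, 4.1, 0.0, -0.0, 0.013],
[-6.9, 17.7, 4.1, 0.0, -0.0, 0.013],
[-6.7, 17.8, 4.1, 0.0, -0.0, 0.013],
[-6.4, 17.8, 4.2, 0.0, -0.0, 0.013],
[-6.2, 17.9, 4.1, 0.0, -0.0, 0.013],
[-6.0, 18.0, 4.2, 0.0, -0.0, 0.013],
[-5.7, 18.1, 4.1, 0.0, -0.0, 0.013],
[-5.5, 18.2, 4.2, 0.0, -0.0, 0.013],
[-5.2, 18.2, 4.1, 0.0, -0.0, 0.013]
```

View pics/w9.png

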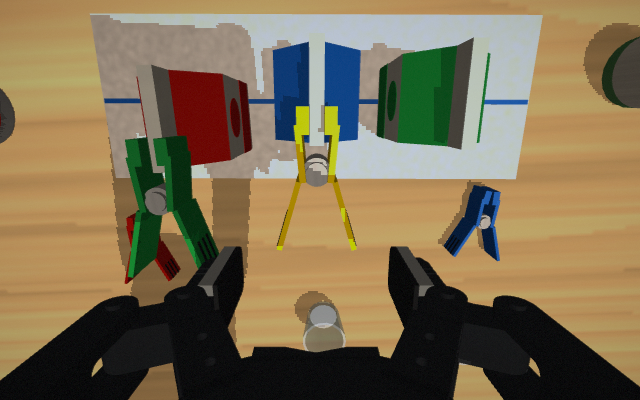

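Emit:
apply_moves([
  [-7.4,17.5,0,0,0,0.013],
  [-7.1,17.6,0,0,0,0.013],
  [-6.9,17.7,0,0,0,0.013],
  [-6.7,17.8,0,0,0,0.013],
  [-6.4,17.8,0,0,0,0.013],
], fingers=85)

```text
time: 46.42
tool_pos: [503.8, -92.7, 213.3]
tcp_rot: [180.0, -0.0, -6.3]
ft_force: [-0.6, 0.4, 0.7]
finger_gap: 85.1
grip_force: 0.0
```

Emit:
apply_moves([
  [-6.2,17.9,8,0,0,0.013],
  [-6,18,8,0,0,0.013],
  [-5.7,18.1,8,0,0,0.013],
  [-5.5,18.2,8,0,0,0.013],
  [-5.2,18.2,8,0,0,0.013],
])

```text
time: 47.05
tool_pos: [463.0, -177.9, 172.2]
tcp_rot: [-180.0, 0.0, -10.0]
ft_force: [0.5, -0.9, 0.2]
finger_gap: 85.0
grip_force: 0.0
```

Emit:
apply_moves([
  [0,0,0,0,0,0],
  [0,0,0,0,0,0],
  [0,0,0,0,0,0],
  [0,0,0,0,0,0],
  [0,0,0,0,0,0],
])

```text
time: 47.68
tool_pos: [464.2, -176.7, 173.4]
tcp_rot: [180.0, -0.0, -9.9]
ft_force: [-0.4, 0.4, 0.5]
finger_gap: 85.0
grip_force: 0.0
```

```bash
python3 clip.py 495 -182
```

```text
1072 topz 28.0
((488.3748474121094, -181.16665649414062), (52.317813873291016, 75.44956970214844), 81.91641998291016)
yaw -8.083581 long -37.72482818466604 37.72478831385553 mid v at jaws 0.5311431005410997 at tails 1.1988193591605523e-05
pivot [ 492.33510351 -181.72912651] tailpt [ 459.662992   -177.08874899]
tcp [ 464.2 -176.7  173.4] [180.   -0.   -9.9] tool x -13.922702002575807 62.073616363616374 mid y jaws/tails -0.2563206503645299 1.36012675887231
```

Emit:
apply_moves([
  [-2.4,0.6,35,0,0,0],
  [-2.3,0.6,40,0,0,0],
  [0,0,40,0,0,-0.014],
  [0,0,30,0,0,-0.013],
  [0,0,15,0,0,0],
])

```text
time: 48.35
tool_pos: [458.0, -176.7, 11.5]
tcp_rot: [-180.0, 0.1, -8.4]
ft_force: [0.5, 0.0, 0.3]
finger_gap: 84.9
grip_force: 0.0
```

Emit:
apply_moves([
  [0,0,4,0,0,0],
  [0,0,4,0,0,0],
  [0,0,0,0,0,0],
  [0,0,0,0,0,0],
  [0,0,0,0,0,0],
])

```text
time: 48.98
tool_pos: [459.5, -177.6, 5.8]
tcp_rot: [180.0, -0.1, -8.4]
ft_force: [-0.9, -0.5, -0.1]
finger_gap: 85.2
grip_force: 0.0
```

Emit:
apply_moves([
  [0,0,0,0,0,0],
  [0,0,0,0,0,0],
  [0,0,0,0,0,0],
  [0,0,0,0,0,0],
  [0,0,0,0,0,0],
], fingers=10, grip_force=30)

```text
time: 49.6
tool_pos: [459.9, -177.8, 6.3]
tcp_rot: [180.0, -0.1, -8.4]
ft_force: [-2.6, 0.4, 7.3]
finger_gap: 17.2
grip_force: 30.8
```

Emit:
apply_moves([
  [0,0,0,0,0,0],
  [0,0,0,0,0,0],
  [0,0,0,0,0,0],
  [0,0,0,0,0,0],
  [0,0,0,0,0,0],
])

```text
time: 50.22
tool_pos: [459.9, -177.8, 6.3]
tcp_rot: [180.0, -0.1, -8.4]
ft_force: [-1.7, 0.1, 7.4]
finger_gap: 17.4
grip_force: 30.7
```

Emit:
apply_moves([
  [0,0,-5,0,0,0],
  [0,0,-20,0,0,0],
  [0,0,-50,0,0,0],
  [0,0,-50,0,0,0],
  [0,0,-45,0,0,0],
])

```text
time: 50.85
tool_pos: [459.0, -177.3, 177.2]
tcp_rot: [180.0, -0.0, -8.4]
ft_force: [0.1, -0.6, -1.0]
finger_gap: 17.4
grip_force: 30.1
```

```bash
python3 plan.py 494 -87.7 176 -2.6 10
```

```text
t 50.85 [ 459.  -177.3  177.2] [180.   -0.   -8.4] gap 17.4 F [ 0.1 -0.6 -1. ] 30.1
-> (494.0, -87.7, 176.0, -2.6) 
[2.1, -9.4, 0.1, 0.0, -0.0, -0.01],
[2.2, -9.4, 0.1, 0.0, -0.0, -0.01],
[2.3, -9.3, 0.1, 0.0, -0.0, -0.01],
[2.4, -9.3, 0.1, 0.0, -0.0, -0.01],
[2.5, -9.3, 0.1, 0.0, -0.0, -0.01],
[2.6, -9.3, 0.1, 0.0, -0.0, -0.01],
[2.7, -9.2, 0.2, 0.0, -0.0, -0.01],
[2.9, -9.2, 0.1, 0.0, -0.0, -0.01],
[2.9, -9.2, 0.2, 0.0, -0.0, -0.01],
[3.0, -9.1, 0.1, 0.0, -0.0, -0.01]
```

Emit:
apply_moves([
  [2.1,-9.4,0,0,0,-0.01],
  [2.2,-9.4,0,0,0,-0.01],
  [2.3,-9.3,0,0,0,-0.01],
  [2.4,-9.3,0,0,0,-0.01],
  [2.5,-9.3,0,0,0,-0.01],
])

```text
time: 51.48
tool_pos: [476.3, -131.6, 174.5]
tcp_rot: [-180.0, 0.1, -5.5]
ft_force: [0.5, 0.3, -0.2]
finger_gap: 17.5
grip_force: 30.2
```

Emit:
apply_moves([
  [2.6,-9.3,0,0,0,-0.01],
  [2.7,-9.2,0,0,0,-0.01],
  [2.9,-9.2,0,0,0,-0.01],
  [2.9,-9.2,0,0,0,-0.01],
  [3,-9.1,0,0,0,-0.01],
])

```text
time: 52.1
tool_pos: [494.3, -87.1, 175.3]
tcp_rot: [180.0, -0.0, -2.7]
ft_force: [0.5, 0.2, -0.6]
finger_gap: 17.7
grip_force: 30.2
```

Emit:
apply_moves([
  [0,0,4,0,0,0],
  [0,0,4,0,0,0],
  [0,0,4,0,0,0],
  [0,0,0,0,0,0],
  [0,0,0,0,0,0],
])

```text
time: 52.72
tool_pos: [494.1, -87.9, 163.3]
tcp_rot: [180.0, -0.0, -2.7]
ft_force: [0.2, 0.3, -0.4]
finger_gap: 17.5
grip_force: 30.2
```

```bash
python3 held.py 618 -93 w10
```

```text
tcp [494.1 -87.9 163.3] [180.   -0.   -2.7]
fin world ((592.8569946289062, -90.73706817626953), (7.897475242614746, 10.298467636108398), 88.93135833740234) tool mid [98.8 -1.7 -6.8] 848 178.27220996763097
jaws x 45.001134836246656 70.1970641944 y -19.699824675668545 19.434885724177963 top tool z [-22.80864629 -21.92725111 -21.20538262] 3231
near pivot y -11.451448273368868 11.142342792323776 z [-22.77031903 -22.04272734 -21.43817576]
```

Emit:
apply_moves([
  [9,-0.9,0,0,0,0],
  [12,-0.8,0,0,0,0],
  [12,0,0,0,0,0],
  [9,0,0,0,0,0],
  [4,0,0,0,0,0],
])

```text
time: 53.4
tool_pos: [540.7, -88.2, 163.1]
tcp_rot: [-180.0, 0.0, -2.7]
ft_force: [0.8, -0.2, -0.0]
finger_gap: 17.2
grip_force: 30.2
```

Emit:
apply_moves([
  [0,0,0,0,0,0],
  [0,0,0,0,0,0],
  [0,0,0,0,0,0],
  [0,0,0,0,0,0],
  [0,0,0,0,0,0],
])

```text
time: 54.02
tool_pos: [540.1, -88.2, 163.4]
tcp_rot: [180.0, -0.0, -2.7]
ft_force: [0.1, -0.4, -0.6]
finger_gap: 17.7
grip_force: 30.2
```

Emit:
apply_moves([
  [0,0,0,0,0,0],
  [0,0,0,0,0,0],
  [0,0,0,0,0,0],
  [0,0,0,0,0,0],
  [0,0,0,0,0,0],
], fingers=66)

```text
time: 54.65
tool_pos: [540.1, -88.2, 163.3]
tcp_rot: [180.0, -0.0, -2.7]
ft_force: [-0.4, -0.7, -0.4]
finger_gap: 65.8
grip_force: 0.0
```

Emit:
apply_moves([
  [0,0,-10,0,0,0],
  [0,0,-15,0,0,0],
  [0,0,-20,0,0,0],
  [0,0,-25,0,0,0],
  [0,0,-30,0,0,0],
])

```text
time: 55.28
tool_pos: [540.1, -88.2, 265.5]
tcp_rot: [180.0, -0.0, -2.7]
ft_force: [0.2, 0.3, 0.7]
finger_gap: 66.2
grip_force: 0.0
```

Emit:
apply_moves([
  [-20,0,-15,0,0,0],
  [-30,15,-15,0,0,0],
  [-30,-20,-10,0,0,0],
  [-25,-35,0,0,0,0],
  [0,-40,0,0,0,0],
])

```text
time: 55.9
tool_pos: [438.3, -2.9, 305.7]
tcp_rot: [180.0, -0.2, -2.8]
ft_force: [1.3, 1.3, -0.2]
finger_gap: 66.0
grip_force: 0.0
```

Emit:
apply_moves([
  [0,-20,0,0,0,0],
  [0,0,0,0,0,0],
  [0,0,0,0,0,0],
  [0,0,0,0,0,0],
  [0,0,0,0,0,0],
])

```text
time: 56.52
tool_pos: [439.9, 16.0, 303.3]
tcp_rot: [180.0, 0.0, -2.8]
ft_force: [0.4, -0.2, -0.3]
finger_gap: 65.7
grip_force: 0.0
```

```bash
cat > final.py <<'E'
from h import *
s,p,d=snap('wrist','wf'); W=world('wrist',d,s);X,Y,Z=W[...,0],W[...,1],W[...,2]
print(np.round(s['tool_pos'],1))
for x,y in((617,-93),(622,-9),(627,76)):
    m=(d>0)&(Z>163)&(Z<181)&(abs(X-x)<45)&(abs(Y-y)<12)&(X>x-4)
    q=W[m]; print(len(q),cv2.minAreaRect(q[:,:2].astype(np.float32)),np.median(q[:,2]))
E
python3 final.py
```

```text
[439.9  16.  303.3]
0 ((0.0, 0.0), (0.0, 0.0), 0.0) nan
0 ((0.0, 0.0), (0.0, 0.0), 0.0) nan
0 ((0.0, 0.0), (0.0, 0.0), 0.0) nan
  return _methods._mean(a, axis=axis, dtype=dtype,
  ret = ret.dtype.type(ret / rcount)
```

View pics/wf.png

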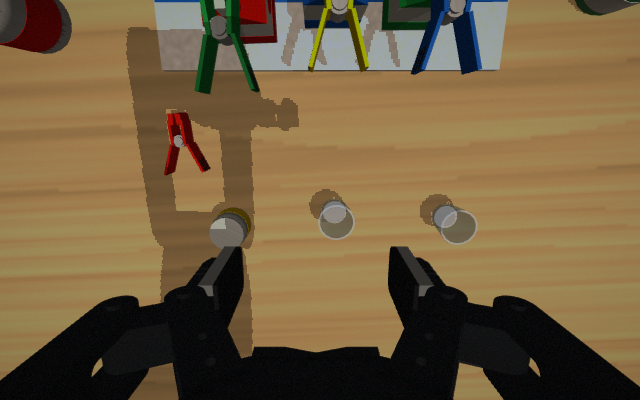

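Emit:
apply_moves([
  [25,0,0,0,0,0],
  [30,0,0,0,0,0],
  [30,8,0,0,0,0],
  [25,8,0,0,0,0],
  [0,8,0,0,0,0],
])

```text
time: 57.2
tool_pos: [549.3, -13.2, 302.3]
tcp_rot: [-180.0, 0.1, -2.7]
ft_force: [-0.2, 0.4, 1.0]
finger_gap: 65.9
grip_force: 0.0
```

Emit:
apply_moves([
  [0,0,0,0,0,0],
  [0,0,0,0,0,0],
  [0,0,0,0,0,0],
  [0,0,0,0,0,0],
  [0,0,0,0,0,0],
])

```text
time: 57.82
tool_pos: [548.6, -12.3, 303.4]
tcp_rot: [180.0, -0.0, -2.7]
ft_force: [-0.7, -0.3, -0.2]
finger_gap: 66.1
grip_force: 0.0
```

```bash
sed -i "s/'wf'/'wg'/" final.py; python3 final.py
```

```text
[548.6 -12.3 303.4]
609 ((628.673828125, -92.29528045654297), (8.797430992126465, 30.674619674682617), 87.01840209960938) 175.73709462891242
446 ((633.9246826171875, -9.424692153930664), (7.741271018981934, 31.77587127685547), 87.32389831542969) 176.1352044933284
327 ((630.96728515625, 79.23372650146484), (9.200274467468262, 16.105215072631836), 86.29376220703125) 175.85852927920078
```

View pics/wg.png

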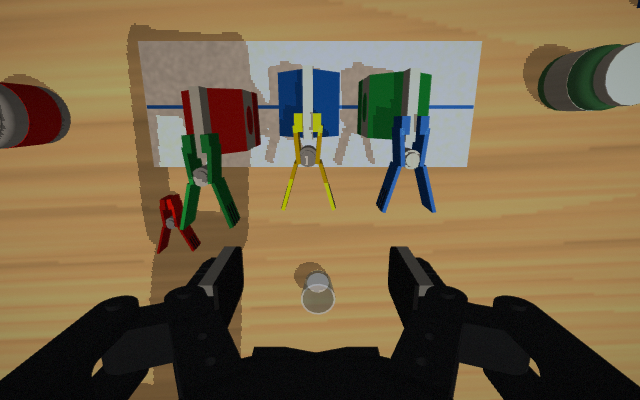

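```bash
python3 - <<'E'
from h import *
s,p,d=snap('wrist'); W=world('wrist',d,s);X,Y,Z=W[...,0],W[...,1],W[...,2]
a=np.radians(-2.7);ex=np.array([np.cos(a),np.sin(a)]);ey=np.array([-ex[1],ex[0]])
hsv=cv2.cvtColor(p,cv2.COLOR_RGB2HSV)
# shelf & blue line
b=(d>0)&(abs(Z-50)<5)&(abs(X-623)<15)&(abs(Y+8)<180)&(hsv[...,0]>95)&(hsv[...,0]<130)&(hsv[...,1]>90)
L=np.polyfit(Y[b],X[b],1); print('line x at y: ',b.sum(),[(y,round(float(np.polyval(L,y)),1)) for y in(-93,-9,79)],np.degrees(np.arctan(L[0])))
for x,y in((617,-92),(622,-9),(615,79)):
    m=(d>0)&(Z>168)&(Z<181)&(abs(X-x)<50)&(abs(Y-y)<12)&(hsv[...,1]<60)
    q=W[m][:,:2]@np.c_[ex,ey]; print(len(q),'along',np.percentile(q[:,0],[1,99])-ex@[623,-9],'across',np.median(q[:,1])-ey@[623,-9])
for n in(1,2,3): print(n,models.place_of(f'carton{n}_mid','wrist')[:1])
for n in(1,3,4): print(n,models.place_of(f'clip{n}_bite','wrist')[:1])
E
```

```text
line x at y:  423 [(-93, 617.7), (-9, 621.7), (79, 625.8)] 2.6924521851424594
817 along [-36.83715783  24.5368086 ] across -82.60450825168773
752 along [-35.4867287   26.63128654] across 0.07447605699906035
796 along [-51.23775983  11.43359748] across 87.48193980969306
1 [{'xyz': [613.4, -90.9, 115.2], 'confidence': 0.7}]
2 [{'xyz': [624.6, -8.9, 115.6], 'confidence': 0.72}]
3 [{'xyz': [609.5, 75.6, 115.0], 'confidence': 0.74}]
1 [{'xyz': [608.7, -6.7, 177.5], 'confidence': 0.96}]
3 [{'xyz': [601.0, -92.6, 171.2], 'confidence': 0.95}]
4 [{'xyz': [591.2, 79.8, 170.2], 'confidence': 0.72}]
```

```bash
python3 -c "
from h import *
print(job.hand_in())"
```

```text
the job is handed in; nothing more can be done
None
```

I stood all three cartons that were there (green, blue, red; no orange one) upright on the shelf with fins front to back and a clip shut on each. I handed in without a verdict; the red carton sits about 15 mm off the blue line (limit 22), likely knocked, and I left it there.

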